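# Put a tablet carton away in the lift-up medicine locker

## Robot

A 6-joint arm with a two-finger parallel gripper is mounted at the origin on the work surface; the furniture and walls round the work are solid. World frame = base frame: x ahead of the robot, y to its left, z up, the work surface at z = 0. Lengths are in mm, angles in rad, forces in N, time in s.
With the tool pointing down it reaches from about 350 to 975 mm from the base axis. Payload 7.1 kg.
Tool frame: the origin (TCP) lies at the very end of the fingers, on their centre line; the grasp point (between the pads) lies 19 mm behind it; y points along the fingers, x is the direction in which the jaws open and shut, and the axes are right-handed (so a half turn about y gives the same grasp; the last joint's range is limited). The gripper opens to 88 mm and grips with 3 to 60 N. Pads are 20 mm wide; open, the fingers measure 115 mm over their backs; the gripper's body (75 mm by 178 mm) begins 61 mm behind the grasp point.
Start: joints at [1.276, 0.423, 1.63, -0, 1.089, -0.019], TCP at [170.166, 601.372, 222.675] pointing down, gripper open.
Joint ranges: [-3, 3], [-0.9, 2.11], [0.09, 2.58], [-1.31, 4.45], [0.11, 2.69], [-2.54, 2.54]. Speed limits (rad/s): [2.39, 2.39, 3.01, 3.14, 3.14, 3.14].

## Interface

Orientations are given as a rotation vector (axis times angle).
In Python, from workcell import ctrl gives the robot as it stands. The module is installed in compiled form; this text tells all that it offers.
- The arm moves only by the tool carry_out, never from a script. Its arguments are lists of equal length, an entry for each row: "delta_pos": the shift along the tool's x, y, z in cm, a list of three; "rotation": the turn, a rotation vector about the tool's x, y, z in rad, a list of three. In form: {"delta_pos": [[dx, dy, dz], ...], "rotation": [[wx, wy, wz], ...]}. A call has 1 to 12 rows; each row is the pose to reach, as a shift and turn from the pose commanded when the call began, along the tool's axes at that moment; what a row does not reach only later rows make up. A row lasts 1/12 s, in which the tool goes at most 41.7 mm and 7.16 degrees, less where a joint would pass 70% of its speed; a pose out of reach is approached as far as the arm can. A call with a gripper value outside its range is refused whole. "hand" is the closure in counts, from 0 (fully open) to 255 (shut), set as the call begins (left out, the last holds). The fingers move at their own pace and stop on an object; the grip force is fixed at half the most. Time passes only in rows, so rows that repeat a pose let the fingers close. It gives the time, the measured TCP pose, the force and the opening at its end, in the units of the state.
- ctrl.get_obs(): the state, without advancing time (a new reading comes with each control period).
- ctrl.get_image(name): name is "scene" or "side" or "wrist"; returns the picture (384x512x3 uint8, red, green, blue); there is no depth.
- ctrl.camera_info(name): a dict with "fov_y" (degrees; the focal length in pixels is half the picture's height over the tangent of half this angle, whatever the lens; pixels are square), "cx", "cy" (the principal point, pixels), "k1" (the pictures are not rectified: a ray, as slopes to the right and down, at radius r is drawn at 1 + k1 r^2 times it, then the intrinsics apply), "R" (3x3) and "t" (3): a world point X has camera coordinates R X + t; the wrist camera has in their place "T_tool_cam" (4x4, takes a point from camera to tool coordinates, whose origin is the TCP and whose axes are the tool frame's). Camera axes: x right, y down, z forward; pixel columns grow to the right and rows downward; lengths in mm; the calibration is good to about 2 mm. A picture is of the moment at which its call begins: read the wrist's pose just before it. camera_info takes no time and is no camera call.
- ctrl.close_job(): hands the job in, once; it reports no verdict.
The state is a dict: "t": time; "qpos": joint angles; "qvel": joint speeds; "joint_torque": joint torques, N m; "ee_pos": TCP position; "orientation": TCP orientation; "ft_force": force on the tool from outside, world axes, zero at the start; "moment": the same for the moment, N m; "width": finger opening in mm.
Only numpy, scipy, OpenCV 4.12 (cv2) and the standard library are available. Lean on these libraries where they do the work, as an engineer would, in place of code of your own. Each camera call takes 0.05 s, during which the arm holds its last target.

## Task

Put the square upright tablet carton away in the white medicine locker: raise the locker's lift-up door by its handle until the stay clicks in and the door stands open by itself, then stand the carton upright on the locker's floor. Afterwards lift the door further to unlock the stay and lower it by the handle until it is fully shut; do not let the door drop, and do not knock over the dropper bottle.

Things in the scene. Friction and masses are not known exactly. Their poses are not given: they have to be found in the camera images.
- locker: white desktop medicine locker, fixed, 230 wide (y) x 209 deep (x) x 180 mm high; its sloping front is one lift-up door. Origin: middle of its underside, on the desk; x points from its front to its back, y to its left, z up. Boards 12 mm thick; the top board covers only the part behind the hinge line (x from 12 to 105 mm); a flat carton lies fixed on it. The front lip is 34 mm high.
- locker_floor (a point): point on the locker's inner floor, 12 mm above the desk, 6 mm left of the locker's origin; axes as the locker's. The floor is free for 90 mm to the front, 60 mm to the back (two fixed vials stand behind), 97 mm to the left, 90 mm to the right (there the steel stay plate moves along the wall). An 85 mm tall thing clears the shut door only if its front face is less than 55 mm in front of this point.
- door_hinge (a point): middle of the door's fixed hinge line, which runs along the locker's y axis at the front edge of the top board, 12 mm behind the locker's origin, 180 mm above the desk; axes as the locker's. The door is 180 mm long and 14 mm thick; shut, it slopes down 50 degrees to the front; open on its stay it points 50 degrees up to the front, at its stop 71 degrees up.
- door_handle (a point): middle of the door's round steel handle bar: 10 mm thick, 100 mm free between its posts, parallel to the hinge line, 26 mm clear of the door's face. Moves with the door: with a = 50 deg minus the door angle it is 158 cos(a) + 46 sin(a) mm in front of the hinge line and 158 sin(a) - 46 cos(a) mm below it (shut: 137 in front, 91 below; on the stay: 67 in front, 150 above).
- locker_door (a joint): door angle, rad: 0 shut, grows as it is lifted, stop at 2.12. Door of 0.36 kg; let go, it falls shut unless the stay holds it. First raised, the stay clicks in at 1.77; let down from 1.79 to 1.93 the door sinks back and is held at about 1.73. Raising it past 1.99 unlocks the stay: it can then be lowered all the way, and the stay catches again only after the door was below 1.1.
- mfp_printer: large white and black office printer, fixed, 368 mm high, left of the locker and behind the loose things; origin at the middle of its underside on the desk; it takes up 171 mm to the front and back (world x) and 210 mm to the left and right (world y) of it, so keep hand and arm clear of it
- carton_centre (a point): centre of the square upright tablet carton to be put away: white card box with printed sides, 60 x 60 mm, 85 mm high, about 60 g, loose on the desk; the point lies 42.5 mm above its underside; axes along its sides, z up
- bottle_centre (a point): small brown dropper bottle with a black top, 34 mm thick and 102 mm high, loose on the desk, a bystander; the point lies half-way up, z up
Mind the look-alikes: they are no part of the job. Several things look just like the part that bears carton_centre: the one meant starts farthest from the robot's base.

How it is judged:
By the outcome, as a careful person would: the job done as asked, in the order asked, and still so for the second after the job is handed in, with the robot touching nothing.
It also fails if it takes over 72 s, if anything falls off the work surface, if the arm or the gripper's body presses on something with over 40 N, if the wrist force passes 120 N, or if a joint passes its speed limit or range.

## Working session

There is one attempt and no reset: what is moved stays moved. The work goes in short steps, Python scripts to look and compute and a tool call to move; the robot and the scene stay as the last step left them, time stands still between calls to the robot, and variables do not carry over. Pictures are saved under pics/ and viewed, and the job is handed in when it is done.

Besides the shell and the picture viewer there is one more tool, called as name(argument=value, ...) on one line, values as JSON. carry_out: Moves the arm, as the interface text tells. Its arguments: {"type":"object","properties":{"delta_pos":{"type":"array","items":{"type":"array","items":{"type":"number"}}},"rotation":{"type":"array","items":{"type":"array","items":{"type":"number"}}},"hand":{"type":"number"}},"required":["delta_pos","rotation"]}

```bash
mkdir -p pics
cat > a.py <<'E'
from workcell import ctrl
import cv2,numpy as np
o=ctrl.get_obs()
print({k:np.round(v,3).tolist() for k,v in o.items()})
for n in("scene","side","wrist"):
    im=ctrl.get_image(n); cv2.imwrite(f"pics/{n}0.png",im[:,:,::-1])
    print(n,ctrl.camera_info(n))
E
python3 a.py
```

```text
{'t': 0.0, 'qpos': [1.276, 0.424, 1.631, -0.0, 1.089, -0.019], 'qvel': [-0.001, 0.0, 0.002, -0.001, 0.001, 0.0], 'joint_torque': [0.001, -54.463, -27.367, 0.065, 0.023, -0.0], 'ee_pos': [169.988, 600.827, 221.891], 'orientation': [-1.328, -1.003, 1.005], 'ft_force': [0.649, -0.017, -0.029], 'moment': [-0.02, -0.001, -0.014], 'width': 88.241}
scene {'fov_y': 50.20396898458578, 'cx': 247.10399152234808, 'cy': 188.4892659776344, 'k1': -0.010891560635653585, 'R': array([[-0.99410284,  0.10827264,  0.00604767],
       [ 0.08594915,  0.82069157, -0.56486998],
       [-0.06612324, -0.56101906, -0.82515776]]), 't': array([ 461.50632069,  -47.78658107, 1181.61157655])}
side {'fov_y': 47.98642310354634, 'cx': 252.0293886247405, 'cy': 185.8854767477007, 'k1': -0.16454998244375646, 'R': array([[ 0.87535714,  0.48318823,  0.01670331],
       [ 0.37720805, -0.6609338 , -0.6487531 ],
       [-0.30243008,  0.57419129, -0.76081562]]), 't': array([-441.13893185,  -17.07515704, 1220.82994322])}
wrist {'fov_y': 69.35363678974154, 'cx': 257.3655646190024, 'cy': 192.93276512993413, 'k1': -0.021763384588073125, 'T_tool_cam': array([[ 9.99999551e-01,  9.47285001e-04, -2.69286440e-05,
        -2.50601636e-01],
       [ 3.07479331e-04, -2.97449453e-01,  9.54737518e-01,
        -1.62952813e+02],
       [ 8.96398620e-04, -9.54737097e-01, -2.97449611e-01,
         8.16956109e+01],
       [ 0.00000000e+00,  0.00000000e+00,  0.00000000e+00,
         1.00000000e+00]])}
```

View pics/scene0.png

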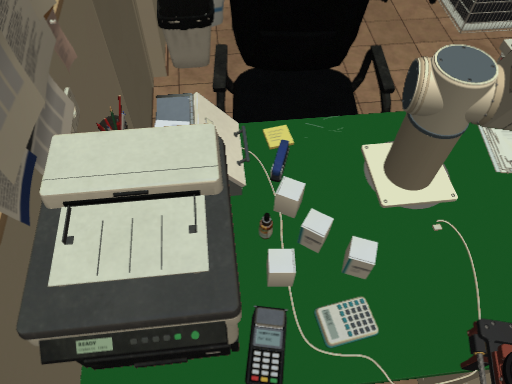

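View pics/side0.png

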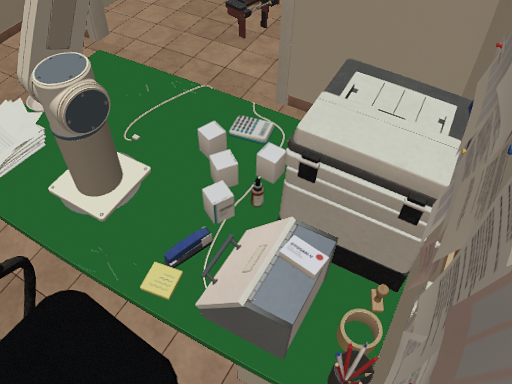

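View pics/wrist0.png

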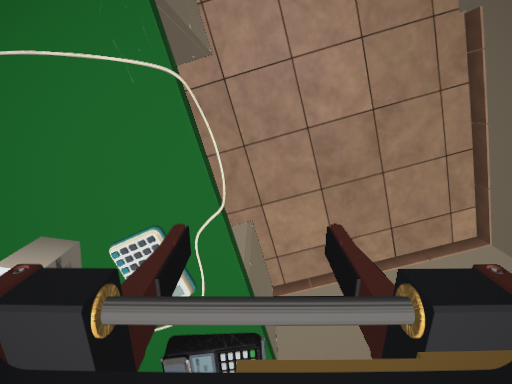

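```bash
cat > h.py <<'E'
from workcell import ctrl
import cv2,numpy as np
from scipy.spatial.transform import Rotation as Ro
from scipy.optimize import least_squares
def K(ci):
    f=192/np.tan(np.radians(ci['fov_y']/2)); return np.array([[f,0,ci['cx']],[0,f,ci['cy']],[0,0,1]]),np.array([ci['k1'],0,0,0.])
def cam(n,obs=None):
    ci=ctrl.camera_info(n); k,d=K(ci)
    if n!='wrist': return k,d,ci['R'],ci['t']
    T=np.eye(4);T[:3,:3]=Ro.from_rotvec(obs['orientation']).as_matrix();T[:3,3]=obs['ee_pos']
    M=np.linalg.inv(T@ci['T_tool_cam']); return k,d,M[:3,:3],M[:3,3]
def proj(c,X):
    k,d,R,t=c; return cv2.projectPoints(np.atleast_2d(np.array(X,float)),cv2.Rodrigues(R)[0],t.astype(float),k,d)[0][:,0]
def ray(c,uv):
    k,d,R,t=c; p=cv2.undistortPoints(np.array(uv,float).reshape(-1,1,2),k,d)[:,0]
    D=np.c_[p,np.ones(len(p))]@R; return -R.T@t,D
def atz(c,uv,z):
    o,D=ray(c,uv); return o+D*((z-o[2])/D[:,2])[:,None]
def shot(n,name,crop=None,s=1):
    o=ctrl.get_obs(); im=ctrl.get_image(n)[:,:,::-1]; cv2.imwrite(f"pics/{name}_raw.png",im)
    return o,im
def crop(src,dst,x0,y0,x1,y1,s):
    im=cv2.imread(src)[y0:y1,x0:x1]; cv2.imwrite(dst,cv2.resize(im,None,fx=s,fy=s,interpolation=cv2.INTER_CUBIC))
E
python3 - <<'E'
from h import *
s=cam('scene');d=cam('side')
print('scene tops',atz(s,[(291,190),(318,222),(362,249),(281,260)],85).round())
print('side tops',atz(d,[(218,193),(224,161),(212,132),(271,155)],85).round())
print('bottle side',atz(d,[(257,204)],0).round(),'scene',atz(s,[(266,235)],0).round())
crop('pics/side0.png','pics/s1.png',190,105,350,225,5)
crop('pics/side0.png','pics/s2.png',190,210,350,350,4)
crop('pics/scene0.png','pics/s3.png',180,100,400,290,3)
E
```

```text
scene tops [[362.  84.  85.]
 [313. 183.  85.]
 [226. 264.  85.]
 [417. 271.  85.]]
side tops [[365.  72.  85.]
 [320. 175.  85.]
 [230. 256.  85.]
 [419. 258.  85.]]
bottle side [[437. 149.  -0.]] scene [[432. 160.   0.]]
```

View pics/s1.png

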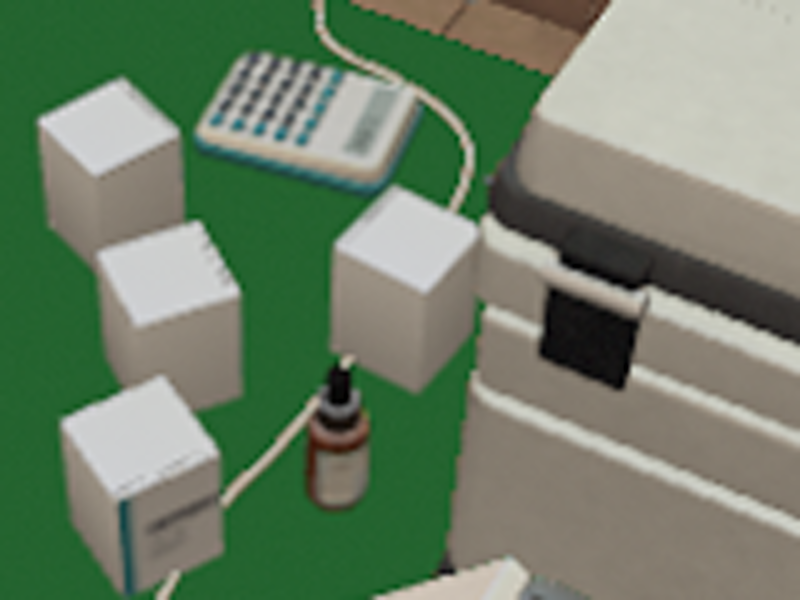

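View pics/s2.png

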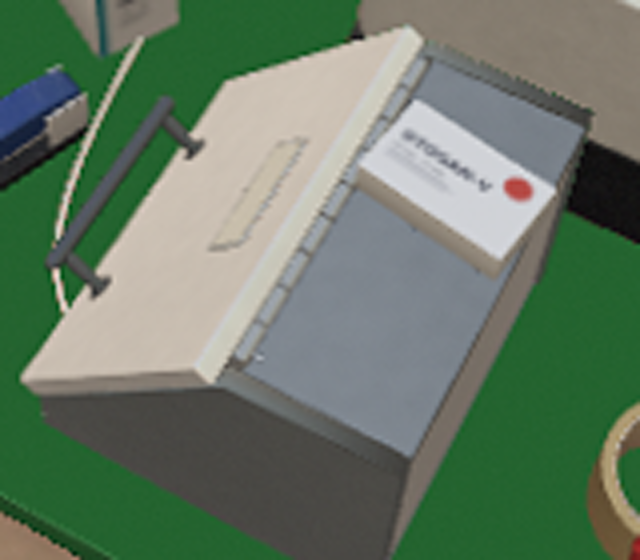

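View pics/s3.png

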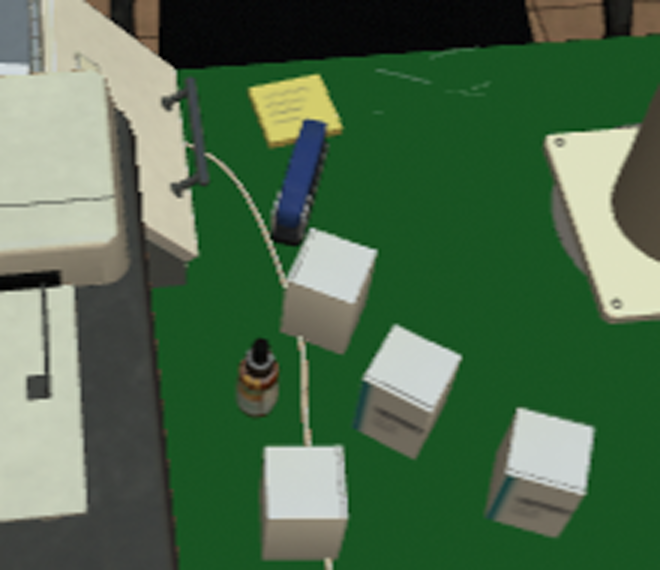

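```bash
cat > fit.py <<'E'
from h import *
s=cam('scene');d=cam('side')
S=lambda x,y:((x+.5)/4-.5+190,(y+.5)/4-.5+210)
C=lambda x,y:((x+.5)/3-.5+180,(y+.5)/3-.5+100)
A=lambda x,y:((x+.5)/5-.5+190,(y+.5)/5-.5+105)
def W(p,X):
    c,n=np.cos(p[2]),np.sin(p[2]); X=np.array(X,float); return np.c_[p[0]+c*X[:,0]-n*X[:,1],p[1]+n*X[:,0]+c*X[:,1],X[:,2]]
hx,hz=12-137,180-91
def pts(L): return [[hx,L,hz],[hx,-L,hz]]
ob_d=np.array([S(165,103),S(55,258),S(410,458),S(590,118)])
ob_s=np.array([C(205,182),C(190,83)])
def res(p,sc=True):
    r=[(proj(d,W(p,pts(p[3])))-ob_d[:2]).ravel(),(proj(d,W(p,[[105,-115,180],[105,115,180]]))-ob_d[2:]).ravel(),(proj(s,W(p,pts(p[3])))-ob_s).ravel()]
    return np.concatenate(r)
f=least_squares(res,[720,-40,0,55]);print(f.x,f.fun.round(1))
# carton
# tops: side A: left(335,245)? order: corners; scene C
td=np.array([A(398,187),A(335,245),A(422,293),A(478,230)])
ts=np.array([C(266,447),C(263,500),C(346,500),C(342,447)])
print(atz(d,td,85).round(1));print(atz(s,ts,85).round(1))
P=(s,d)
print('bottle top side',atz(d,[A(340,368)],102),atz(s,[C(261,345)],102),'base',atz(d,[A(336,500)],0),atz(s,[C(258,410)],0))
E
python3 fit.py
```

```text
[ 5.84253128e+02 -8.12771671e+01  2.71006282e-03  5.92666377e+01] [ 0.3 -0.9  0.3 -0.5 -0.9  3.5  1.5 -3.8  0.3 -0.8  0.6 -0.5]
[[391.4 300.8  85. ]
 [382.6 242.8  85. ]
 [440.4 234.3  85. ]
 [445.6 292.5  85. ]]
[[441.5 240.1  85. ]
 [449.8 283.3  85. ]
 [387.7 289.9  85. ]
 [383.2 246.3  85. ]]
bottle top side [[434.50893965 151.65204165 102.        ]] [[435.16106912 159.08988695 102.        ]] base [[4.37665934e+02 1.46939998e+02 1.13686838e-13]] [[433.7283746  163.75927958   0.        ]]
```

```bash
cat > ov.py <<'E'
from fit import *
def box(p,h=30,z=85): return W(p,[[h,h,z],[-h,h,z],[-h,-h,z],[h,-h,z],[h,h,0],[-h,h,0],[-h,-h,0],[h,-h,0]])
E2=[(0,1),(1,2),(2,3),(3,0),(4,5),(5,6),(6,7),(7,4),(0,4),(1,5),(2,6),(3,7)]
def lock(p,th=0):
    a=np.radians(50)-th
    X=[[105,115,180],[105,-115,180],[12,-115,180],[12,115,180],[105,115,0],[105,-115,0],[-104,-115,0],[-104,115,0]]
    e=[(0,1),(1,2),(2,3),(3,0),(4,5),(5,6),(6,7),(7,4),(0,4),(1,5)]
    q=lambda u,v,y:[12-(u*np.cos(a)+v*np.sin(a)),y,180-(u*np.sin(a)-v*np.cos(a))]
    X+= [q(0,14,115),q(0,14,-115),q(180,14,-115),q(180,14,115),q(158,46,50),q(158,46,-50)]
    e+=[(8,9),(9,10),(10,11),(11,8),(12,13)]
    return W(p,X),e
def draw(im,c,X,e,sc,off,col=(0,0,255)):
    u=((proj(c,X)-off+.5)*sc-.5)
    for i,j in e: cv2.line(im,tuple(np.int32(u[i]*16).tolist()),tuple(np.int32(u[j]*16).tolist()),col,1,cv2.LINE_AA,4)
E
cat > o1.py <<'E'
from ov import *
import sys
lp=eval(sys.argv[1]);cp=eval(sys.argv[2]);bp=eval(sys.argv[3])
for src,c,(x0,y0,x1,y1),k,out in(('pics/side0.png',d,(190,100,350,350),3,'pics/o_side.png'),('pics/scene0.png',s,(180,100,320,290),3,'pics/o_scene.png')):
    crop(src,out,x0,y0,x1,y1,k); im=cv2.imread(out)
    X,e=lock(lp);draw(im,c,X,e,k,(x0,y0)); draw(im,c,box(cp),E2,k,(x0,y0)); 
    draw(im,c,box(bp,12,102),E2,k,(x0,y0),(255,0,0))
    cv2.imwrite(out,im)
a=cv2.imread('pics/o_side.png');b=cv2.imread('pics/o_scene.png');b=cv2.resize(b,(420,570))
im=np.zeros((750,900,3),np.uint8);im[:,:480]=a;im[:570,480:]=b;cv2.imwrite(sys.argv[4],cv2.resize(im,(720,600)))
E
python3 o1.py "(584,-81,0.0)" "(415,266,-.12)" "(435,155,0)" pics/ov1.png >/dev/null
```

```text
(no output)
```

View pics/ov1.png

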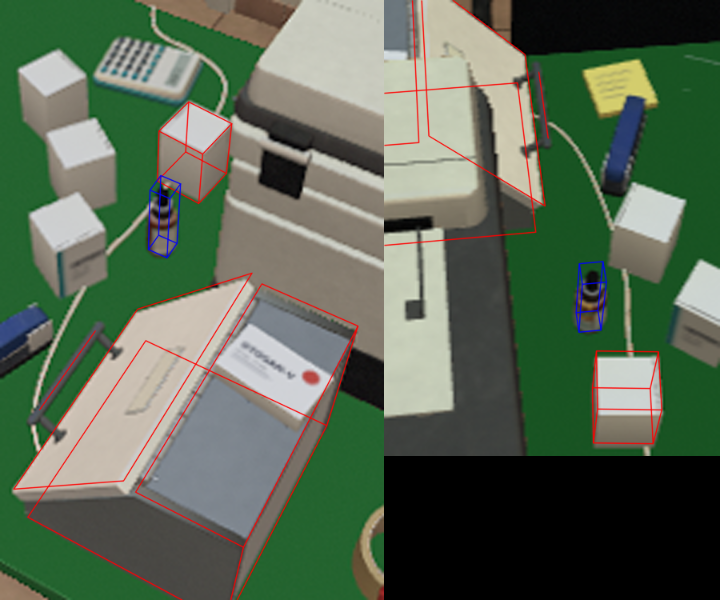

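```bash
cat > pl.py <<'E'
from h import *
def pose():
    o=ctrl.get_obs(); return np.array(o['ee_pos']),Ro.from_rotvec(o['orientation']),o
def Rt(beta,az=0,jaw='plane',flip=1):
    """beta: elevation angle (deg) of back vector in vertical plane with heading az (deg); 90=pointing down; >90 wrist behind.
    jaw 'plane': jaws in that plane; 'side': jaws horizontal across"""
    b=np.radians(beta);a=np.radians(az);h=np.array([np.cos(a),np.sin(a),0]);zz=np.array([0,0,1.])
    back=h*np.cos(b)+zz*np.sin(b); p=-back
    side=np.array([-np.sin(a),np.cos(a),0])
    x=flip*(np.cross(side,p) if jaw=='plane' else side)
    return Ro.from_matrix(np.c_[x,p,np.cross(x,p)]),back
def rows(targets,P=None,R=None):
    """targets: list of (tcp,Rotation)"""
    if P is None: P,R,_=pose()
    dp=[(R.inv().apply(np.array(t)-P)/10).round(2).tolist() for t,_ in targets]
    rv=[(R.inv()*q).as_rotvec().round(3).tolist() for _,q in targets]
    return dp,rv
def show(targets):
    P,R,_=pose(); dp,rv=rows(targets,P,R)
    for a,b,(t,q) in zip(dp,rv,targets): print(a,b,' dist %.0f ang %.1f'%(np.linalg.norm(np.array(t)-P),np.degrees((R.inv()*q).magnitude())))
def st():
    P,R,o=pose(); print('t %.2f'%o['t'],'P',P.round(1),'F',np.round(o['ft_force'],1),'w %.1f'%o['width'],'q',np.round(o['qpos'],2)); return P,R,o
E
python3 - <<'E'
from pl import *
P,R,o=st(); print(R.as_matrix().round(3))
for f in(1,-1):
  q,b=Rt(115,0,'plane',f); tcp=np.array([459,-81,89])+101*b; print(tcp,f); show([([330,250,240],q),(tcp,q)])
d=cam('side'); print(atz(d,[(280,218)],0))
E
```

```text
t 0.15 P [170.  601.  222.1] F [ 0.1 -0.4 -0.3] w 87.9 q [ 1.28  0.42  1.63 -0.    1.09 -0.02]
[[ 0.272 -0.    -0.962]
 [ 0.962 -0.001  0.272]
 [-0.001 -1.     0.   ]]
[416.31555556 -81.         180.53708649] 1
[-29.42, -1.76, -24.95] [-0.403, -1.813, 0.303]  dist 386 ang 107.8
[-58.91, 4.22, -42.27] [-0.403, -1.813, 0.303]  dist 726 ang 107.8
[416.31555556 -81.         180.53708649] -1
[-29.42, -1.76, -24.95] [-0.282, 1.273, -0.374]  dist 386 ang 77.7
[-58.91, 4.22, -42.27] [-0.282, 1.273, -0.374]  dist 726 ang 77.7
[[512.87113975 137.71481426   0.        ]]
```

carry_out(delta_pos=[[-29.4, -1.8, -25], [-29.4, -1.8, -25], [-29.4, -1.8, -25], [-29.4, -1.8, -25], [-29.4, -1.8, -25], [-29.4, -1.8, -25], [-29.4, -1.8, -25], [-29.4, -1.8, -25], [-29.4, -1.8, -25], [-58.9, 4.2, -42.3], [-58.9, 4.2, -42.3], [-58.9, 4.2, -42.3]], rotation=[[-0.282, 1.273, -0.374], [-0.282, 1.273, -0.374], [-0.282, 1.273, -0.374], [-0.282, 1.273, -0.374], [-0.282, 1.273, -0.374], [-0.282, 1.273, -0.374], [-0.282, 1.273, -0.374], [-0.282, 1.273, -0.374], [-0.282, 1.273, -0.374], [-0.282, 1.273, -0.374], [-0.282, 1.273, -0.374], [-0.282, 1.273, -0.374]], hand=0)

```text
t: 1.15
ee_pos: [356.7, 140.8, 219.1]
orientation: [-1.541, -0.335, -0.352]
ft_force: [0.8, -0.3, -1.1]
width: 87.4
```

Run:
```python
from pl import *
st()
q,b=Rt(115,0,'plane',-1); tcp=np.array([459,-81,89])+101*b;show([(tcp,q)])
```

```text
t 1.15 P [356.7 140.8 219.1] F [ 0.8 -0.3 -1.1] w 87.4 q [ 0.51 -0.1   2.37 -0.43  0.52  0.87]
[4.0, 6.02, -22.14] [-0.0, -0.011, 0.002]  dist 233 ang 0.6
```

Run:
```python
from pl import *
q,b=Rt(122,0,'plane',-1); tcp=np.array([459,-81,89])+110*b;print(tcp);show([(tcp,q)])
```

```text
[400.70888093 -81.         182.28529058]
[2.66, 5.2, -22.16] [0.001, -0.011, -0.12]  dist 229 ang 6.9
```

carry_out(delta_pos=[[2.7, 5.2, -22.2], [2.7, 5.2, -22.2], [2.7, 5.2, -22.2], [2.7, 5.2, -22.2], [2.7, 5.2, -22.2], [2.7, 5.2, -22.2], [2.7, 5.2, -22.2], [2.7, 5.2, -22.2], [2.7, 5.2, -22.2]], rotation=[[0, -0.011, -0.12], [0, -0.011, -0.12], [0, -0.011, -0.12], [0, -0.011, -0.12], [0, -0.011, -0.12], [0, -0.011, -0.12], [0, -0.011, -0.12], [0, -0.011, -0.12], [0, -0.011, -0.12]], hand=150)

```text
t: 1.9
ee_pos: [388.6, -11.3, 190.0]
orientation: [-1.521, -0.436, -0.414]
ft_force: [-0.6, 0.5, -0.4]
width: 36.1
```

Run:
```python
from pl import *
P,R,o=st()
o,im=shot('wrist','w1')
import pickle;pickle.dump(o,open('w1.pkl','wb'))
c=cam('wrist',o)
from ov import *
im=im.copy();k=1
im=cv2.resize(im,None,fx=1.5,fy=1.5)
for lp in((584,-81,0),):
    X,e=lock(lp);draw(im,c,X[8:],[(0,1),(1,2),(2,3),(3,0),(4,5)],1.5,(0,0))
cv2.imwrite('pics/w1.png',im)
```

```text
t 1.90 P [388.6 -11.3 190. ] F [-0.6  0.5 -0.4] w 36.1 q [-0.12 -0.05  2.48  0.4   0.18 -0.51]
[ 5.84253128e+02 -8.12771671e+01  2.71006282e-03  5.92666377e+01] [ 0.3 -0.9  0.3 -0.5 -0.9  3.5  1.5 -3.8  0.3 -0.8  0.6 -0.5]
[[391.4 300.8  85. ]
 [382.6 242.8  85. ]
 [440.4 234.3  85. ]
 [445.6 292.5  85. ]]
[[441.5 240.1  85. ]
 [449.8 283.3  85. ]
 [387.7 289.9  85. ]
 [383.2 246.3  85. ]]
bottle top side [[434.50893965 151.65204165 102.        ]] [[435.16106912 159.08988695 102.        ]] base [[4.37665934e+02 1.46939998e+02 1.13686838e-13]] [[433.7283746  163.75927958   0.        ]]
```

View pics/w1.png

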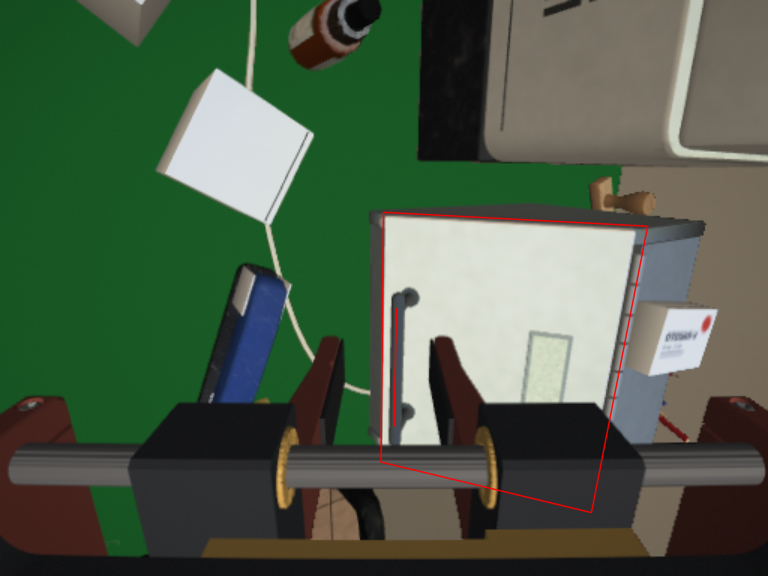

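```bash
cat > kin.py <<'E'
import numpy as np
from scipy.optimize import least_squares
from scipy.spatial.transform import Rotation as Ro
def ax(a,t): return Ro.from_rotvec(np.array(a)*t)
# frame: base z; q1 about z; q2 about y; q3 about y; q4 about forearm axis(z local); q5 about y; q6 about z local
def fk(k,q):
    H,L1,L2,D,a0,dy=k
    R=ax([0,0,1],q[0]);p=np.array([0,0,H]);p=p+R.apply([a0,dy,0])
    R=R*ax([0,1,0],q[1]);p=p+R.apply([0,0,L1])
    R=R*ax([0,1,0],q[2]);p=p+R.apply([0,0,L2])
    R=R*ax([0,0,1],q[3])*ax([0,1,0],q[4])
    p=p+R.apply([0,0,D]); R=R*ax([0,0,1],q[5])
    return p,R
E
python3 - <<'E'
from kin import *
from pl import *
_,_,o=pose()
data=[([1.276,.423,1.63,0,1.089,-.019],[170.2,601.4,222.7],[-1.328,-1.003,1.005]),
([0.51,-0.1,2.37,-.43,.52,.87],[356.7,140.8,219.1],[-1.541,-.335,-.352]),
(o['qpos'],o['ee_pos'],o['orientation'])]
def res(k):
    r=[]
    for q,p,rv in data:
        P,R=fk(k,q); r+=list(P-p)
    return np.array(r)
f=least_squares(res,[200,400,400,250,0,12]);print(f.x.round(1),f.fun.round(1))
for q,p,rv in data:
    P,R=fk(f.x,q); print((R.inv()*Ro.from_rotvec(rv)).as_matrix().round(2).tolist())
E
```

```text
[174.1 598.2 443.7 289.5 -14.1  11.3] [ 0.4 -0.6  1.6 -6.6 -0.7  2.9  6.2 -2.8 -4.5]
[[-1.0, 0.0, 0.0], [0.0, -0.0, 1.0], [0.0, 1.0, 0.0]]
[[-1.0, 0.0, 0.01], [0.01, -0.0, 1.0], [0.0, 1.0, 0.0]]
[[-1.0, -0.0, 0.0], [0.0, 0.0, 1.0], [-0.0, 1.0, 0.0]]
```

```bash
cat > ik.py <<'E'
from kin import *
from pl import *
k=[174.1,598.2,443.7,289.5,-14.1,11.3]
C=Ro.from_matrix([[-1,0,0],[0,0,1],[0,1,0]])
lo=np.array([-3,-.9,.09,-1.31,.11,-2.54]);hi=np.array([3,2.11,2.58,4.45,2.69,2.54])
def ik(P,R,q0):
    def res(q):
        p,r=fk(k,q); return np.r_[(p-P)/100,((r*C).inv()*R).as_rotvec()]
    f=least_squares(res,np.clip(q0,lo+.01,hi-.01),bounds=(lo,hi)); return f.x,np.abs(f.fun).max()
def bar(th,hx=596,hz=180,y=-78):
    a=np.radians(50)-th; return np.array([hx-158*np.cos(a)-46*np.sin(a),y,hz-158*np.sin(a)+46*np.cos(a)])
E
python3 - <<'E'
from ik import *
for back in (14,60,110):
  for beta in(100,108,115,122):
    q,b=Rt(beta,0,'plane',-1); x,e=ik(bar(0)+(back-28)*b if 0 else bar(0)-14*b+(back-14)*b,q,[-.15,0,2.3,0,.4,0]); print(back,beta,x.round(2),round(e,3))
for th,be in((.5,105),(1,95),(1.4,85),(1.77,75),(2.03,70),(2.03,80)):
    q,b=Rt(be,0,'plane',-1); x,e=ik(bar(th)-14*b,q,[-.15,0,2.3,0,.4,0]); print(th,be,x.round(2),round(e,3))
E
```

```text
14 100 [-0.21  0.34  2.25  0.1   0.38 -0.3 ] 0.0
14 108 [-0.24  0.32  2.33  0.38  0.2  -0.59] 0.0
14 115 [-0.26  0.31  2.41  1.6   0.11 -1.83] 0.002
14 122 [-0.29  0.32  2.46  2.28  0.23 -2.54] 0.025
60 100 [-0.22  0.25  2.22  0.08  0.5  -0.28] 0.0
60 108 [-0.24  0.22  2.32  0.25  0.31 -0.47] 0.0
60 115 [-0.27  0.2   2.4   0.77  0.16 -1.01] 0.0
60 122 [-0.3   0.2   2.49  2.06  0.18 -2.33] 0.0
110 100 [-0.22  0.17  2.18  0.07  0.63 -0.27] 0.0
110 108 [-0.25  0.11  2.29  0.18  0.44 -0.41] 0.0
110 115 [-0.29  0.08  2.38  0.44  0.29 -0.69] 0.0
110 122 [-0.33  0.07  2.48  1.23  0.18 -1.51] 0.0
0.5 105 [-0.24  0.15  2.27  0.14  0.47 -0.36] 0.0
1 95 [-0.21  0.12  2.04  0.02  0.89 -0.22] 0.0
1.4 85 [-0.17  0.21  1.79 -0.02  1.23 -0.17] 0.0
1.77 75 [-0.15  0.34  1.54 -0.04  1.51 -0.14] 0.0
2.03 70 [-0.13  0.45  1.38 -0.05  1.66 -0.13] 0.0
2.03 80 [-0.14  0.37  1.48 -0.02  1.47 -0.14] 0.0
```

Run:
```python
from ik import *
q,b=Rt(106,0,'plane',-1); t=bar(0)+68*b;print(t);show([(t,q)])
```

```text
[440.45817309 -78.         153.89900336]
[2.41, 5.67, -6.69] [-0.008, 0.017, 0.264]  dist 91 ang 15.2
```

carry_out(delta_pos=[[2.4, 5.7, -6.7], [2.4, 5.7, -6.7], [2.4, 5.7, -6.7], [2.4, 5.7, -6.7], [2.4, 5.7, -6.7], [2.4, 5.7, -6.7]], rotation=[[-0.008, 0.017, 0.264], [-0.008, 0.017, 0.264], [-0.008, 0.017, 0.264], [-0.008, 0.017, 0.264], [-0.008, 0.017, 0.264], [-0.008, 0.017, 0.264]], hand=183)

```text
t: 2.45
ee_pos: [438.1, -75.9, 153.0]
orientation: [-1.557, -0.215, -0.22]
ft_force: [0.1, 0.7, -0.4]
width: 24.9
```

```bash
cat > wv.py <<'E'
import sys,io,contextlib
from pl import *
with contextlib.redirect_stdout(io.StringIO()):
    from ov import *
def wv(name,lp,th=0):
    P,R,o=st(); o,im=shot('wrist',name); c=cam('wrist',o); np.save('pics/'+name+'.npy',np.r_[o['ee_pos'],o['orientation']])
    im=cv2.resize(im,None,fx=1.5,fy=1.5)
    X,e=lock(lp,th);draw(im,c,X[8:],[(0,1),(1,2),(2,3),(3,0),(4,5)],1.5,(0,0))
    cv2.imwrite(f'pics/{name}.png',im); return c
E
python3 - <<'E'
from wv import *
wv('w2',(584,-78,0))
E
```

```text
t 2.45 P [438.1 -75.9 153. ] F [ 0.1  0.7 -0.4] w 24.9 q [-0.25  0.18  2.24  0.16  0.46 -0.37]
```

View pics/w2.png

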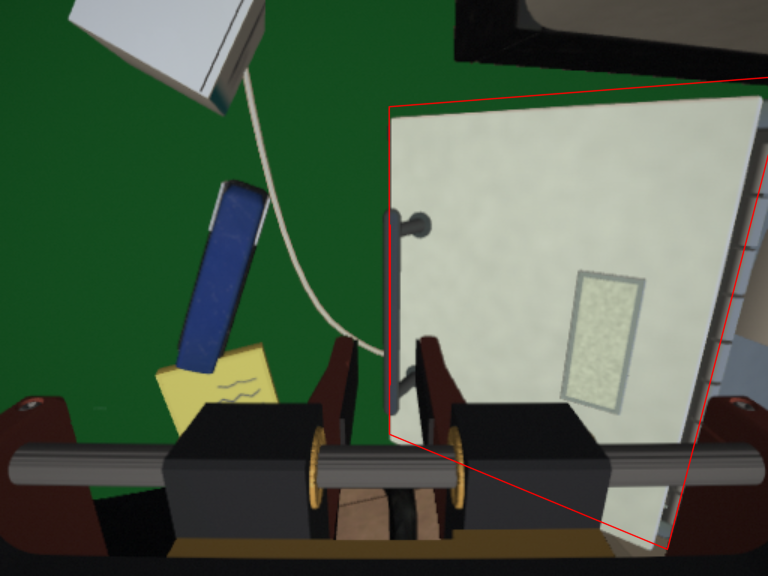

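Run:
```python
from ik import *
q,b=Rt(106,0,'plane',-1)
print(bar(0,y=-79))
show([(bar(0,y=-79)+s*b,q) for s in (45,20,5,-6,-12,-12)])
```

```text
[459.20151329 -79.          88.53320803]
[0.24, 2.31, -0.33] [-0.002, -0.003, -0.001]  dist 23 ang 0.2
[0.25, 4.81, -0.33] [-0.002, -0.003, -0.001]  dist 48 ang 0.2
[0.25, 6.31, -0.33] [-0.002, -0.003, -0.001]  dist 63 ang 0.2
[0.25, 7.41, -0.34] [-0.002, -0.003, -0.001]  dist 74 ang 0.2
[0.25, 8.01, -0.34] [-0.002, -0.003, -0.001]  dist 80 ang 0.2
[0.25, 8.01, -0.34] [-0.002, -0.003, -0.001]  dist 80 ang 0.2
```

carry_out(delta_pos=[[0.3, 2.0, -0.3], [0.3, 4.0, -0.3], [0.3, 5.5, -0.3], [0.3, 6.7, -0.3], [0.3, 7.5, -0.3], [0.3, 8.0, -0.3], [0.3, 8.0, -0.3], [0.3, 8.0, -0.3]], rotation=[[0, 0, 0], [0, 0, 0], [0, 0, 0], [0, 0, 0], [0, 0, 0], [0, 0, 0], [0, 0, 0], [0, 0, 0]])

```text
t: 3.17
ee_pos: [464.3, -79.3, 77.7]
orientation: [-1.557, -0.217, -0.221]
ft_force: [0.7, 0.0, 0.2]
width: 25.0
```

Run:
```python
from wv import *
wv('w3',(584,-80,0))
```

```text
t 3.17 P [464.3 -79.3  77.7] F [0.7 0.  0.2] w 25.0 q [-0.24  0.39  2.23  0.26  0.26 -0.48]
```

View pics/w3.png

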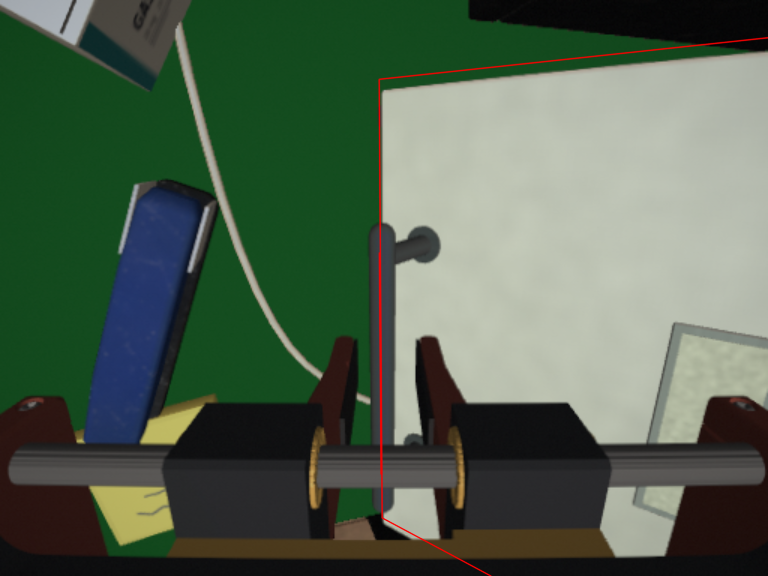

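carry_out(delta_pos=[[-0.15, 0, 0], [-0.15, 0, 0], [-0.15, 0, 0], [-0.15, 0, 0], [-0.15, 0, 0], [-0.15, 0, 0]], rotation=[[0, 0, 0], [0, 0, 0], [0, 0, 0], [0, 0, 0], [0, 0, 0], [0, 0, 0]], hand=255)

```text
t: 3.72
ee_pos: [462.8, -79.6, 77.2]
orientation: [-1.557, -0.216, -0.221]
ft_force: [-4.0, -0.7, 6.9]
width: 9.6
```

Run:
```python
from ik import *
P,R,o=st()
print(R.as_matrix()[:,0].round(2))
```

```text
t 3.72 P [462.8 -79.6  77.2] F [-4.  -0.7  6.9] w 9.6 q [-0.24  0.39  2.24  0.26  0.26 -0.48]
[ 0.96 -0.    0.27]
```

```bash
cat > arc.py <<'E'
from ik import *
import sys
def beta(th): return 106-31*th/1.85
def arc(ths,hx=596,hz=180,s=12,y=-79.5,be=beta):
    T=[]
    for th in ths:
        q,b=Rt(be(th),0,'plane',-1); T.append((bar(th,hx,hz,y)-s*b,q))
    return T
if __name__=='__main__':
    a0,a1,n=map(float,sys.argv[1:4]); hold=int(sys.argv[4]) if len(sys.argv)>4 else 1
    st(); ths=list(np.linspace(a0,a1,int(n)+1)[1:])+[a1]*hold
    dp,rv=rows(arc(ths)); print(np.round(dp,2).tolist());print(np.round(rv,3).tolist())
E
python3 arc.py 0 .45 6 1
```

```text
t 3.72 P [462.8 -79.6  77.2] F [-4.  -0.7  6.9] w 9.6 q [-0.24  0.39  2.24  0.26  0.26 -0.48]
[[-0.39, -1.18, 0.01], [-0.66, -2.39, 0.01], [-0.84, -3.62, 0.01], [-0.92, -4.85, 0.01], [-0.92, -6.09, 0.02], [-0.82, -7.32, 0.02], [-0.82, -7.32, 0.02]]
[[-0.002, -0.004, 0.021], [-0.002, -0.004, 0.043], [-0.002, -0.003, 0.065], [-0.002, -0.003, 0.087], [-0.002, -0.003, 0.109], [-0.002, -0.003, 0.131], [-0.002, -0.003, 0.131]]
```

carry_out(delta_pos=[[-0.37, -1.18, 0], [-0.66, -2.39, 0], [-0.84, -3.62, 0], [-0.92, -4.85, 0], [-0.92, -6.1, 0], [-0.82, -7.3, 0], [-0.82, -7.3, 0]], rotation=[[0, 0, 0.021], [0, 0, 0.043], [0, 0, 0.065], [0, 0, 0.087], [0, 0, 0.109], [0, 0, 0.131], [0, 0, 0.131]])

```text
t: 4.3
ee_pos: [434.9, -79.7, 146.1]
orientation: [-1.566, -0.113, -0.117]
ft_force: [-2.4, -1.5, -2.4]
width: 8.9
```

```bash
python3 arc.py .45 1.1 8 1
```

```text
t 4.30 P [434.9 -79.7 146.1] F [-2.4 -1.5 -2.4] w 8.9 q [-0.23  0.23  2.17  0.06  0.6  -0.28]
[[0.01, -1.26, 0.03], [0.16, -2.59, 0.03], [0.41, -3.89, 0.03], [0.76, -5.18, 0.04], [1.22, -6.42, 0.04], [1.78, -7.63, 0.04], [2.43, -8.78, 0.05], [3.18, -9.88, 0.05], [3.18, -9.88, 0.05]]
[[-0.002, -0.003, 0.023], [-0.002, -0.003, 0.047], [-0.002, -0.003, 0.071], [-0.002, -0.003, 0.094], [-0.002, -0.003, 0.118], [-0.002, -0.003, 0.142], [-0.002, -0.003, 0.166], [-0.002, -0.003, 0.189], [-0.002, -0.003, 0.189]]
```

Run:
```python
from wv import *
wv('w4',(584,-80,0),.45)
```

```text
t 4.30 P [434.9 -79.7 146.1] F [-2.4 -1.5 -2.4] w 8.9 q [-0.23  0.23  2.17  0.06  0.6  -0.28]
```

View pics/w4.png

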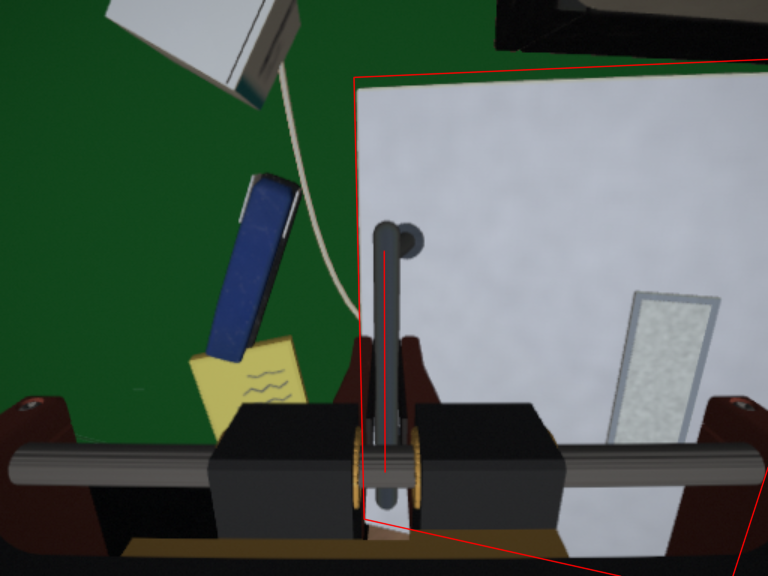

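Door raised with the handle (bar at px 386) held between the jaws, matching the model angle. Continuing the arc.

carry_out(delta_pos=[[0.01, -1.26, 0], [0.16, -2.59, 0], [0.41, -3.89, 0], [0.76, -5.18, 0], [1.22, -6.42, 0], [1.78, -7.63, 0], [2.43, -8.78, 0], [3.18, -9.88, 0], [3.18, -9.88, 0]], rotation=[[0, 0, 0.023], [0, 0, 0.047], [0, 0, 0.071], [0, 0, 0.094], [0, 0, 0.118], [0, 0, 0.142], [0, 0, 0.166], [0, 0, 0.189], [0, 0, 0.189]])

```text
t: 5.1
ee_pos: [449.9, -79.8, 247.1]
orientation: [-1.567, 0.04, 0.037]
ft_force: [-13.3, -1.3, 3.6]
width: 9.3
```

```bash
python3 arc.py 1.1 1.85 9 2
```

```text
t 5.10 P [449.9 -79.8 247.1] F [-13.3  -1.3   3.6] w 9.3 q [-0.2   0.16  1.93 -0.01  1.09 -0.19]
[[0.83, -1.34, 0.03], [1.56, -2.49, 0.04], [2.38, -3.56, 0.04], [3.29, -4.57, 0.05], [4.28, -5.49, 0.05], [5.34, -6.32, 0.06], [6.46, -7.06, 0.06], [7.65, -7.71, 0.07], [8.88, -8.25, 0.07], [8.88, -8.25, 0.07], [8.88, -8.25, 0.07]]
[[-0.004, -0.002, 0.017], [-0.004, -0.002, 0.042], [-0.004, -0.002, 0.066], [-0.004, -0.002, 0.091], [-0.004, -0.002, 0.115], [-0.004, -0.002, 0.139], [-0.004, -0.002, 0.164], [-0.004, -0.002, 0.188], [-0.004, -0.002, 0.212], [-0.004, -0.002, 0.212], [-0.004, -0.002, 0.212]]
```

carry_out(delta_pos=[[0.5, -1.3, 0], [1.25, -2.45, 0], [2.05, -3.55, 0], [2.95, -4.55, 0], [3.95, -5.45, 0], [5.0, -6.3, 0], [6.15, -7.05, 0], [7.35, -7.7, 0], [8.6, -8.25, 0], [8.6, -8.25, 0], [8.6, -8.25, 0]], rotation=[[0, 0, 0.017], [0, 0, 0.042], [0, 0, 0.066], [0, 0, 0.091], [0, 0, 0.115], [0, 0, 0.139], [0, 0, 0.164], [0, 0, 0.188], [0, 0, 0.212], [0, 0, 0.212], [0, 0, 0.212]])

```text
t: 6.02
ee_pos: [542.2, -80.2, 328.4]
orientation: [-1.558, 0.2, 0.197]
ft_force: [-8.5, 1.8, 21.5]
width: 9.2
```

Run:
```python
from wv import *
P,R,o=st()
from arc import *
b=-R.as_matrix()[:,1]; B=P+12*b; v=B-np.array([596,0,180])
print('bar',B.round(1),'rad',np.hypot(v[0],v[2]),'beta',np.degrees(np.arctan2(b[2],b[0])))
ang=np.arctan2(v[2],-v[0])  # elevation of bar from hinge, front
print('theta',ang+np.arctan2(91,137))
o,im=shot('side','s5');cv2.imwrite('pics/s5.png',cv2.resize(im[150:350,150:400],None,fx=3,fy=3))
```

```text
t 6.02 P [542.2 -80.2 328.4] F [-8.5  1.8 21.5] w 9.2 q [-0.15  0.33  1.54 -0.03  1.52 -0.14]
bar [545.2 -80.3 340. ] rad 167.8757268390272 beta 75.52720191259083
theta 1.8494182806961856
```

View pics/s5.png

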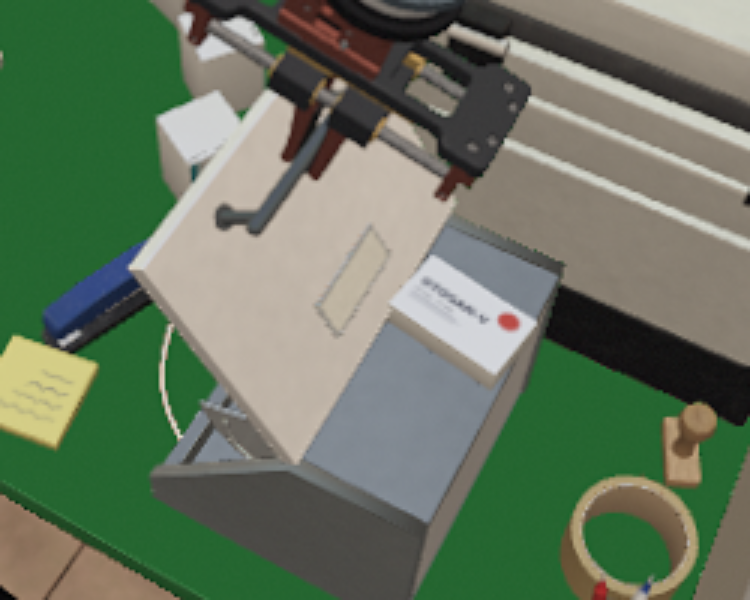

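Run:
```python
from arc import *
P,R,o=pose()
T=arc([1.85,1.81,1.77,1.73,1.70],be=lambda t:75.5)
for t,_ in T: print(((R.inv().apply(t-T[0][0]))/10).round(2))
```

```text
[0. 0. 0.]
[-0.55  0.36 -0.  ]
[-1.08  0.75 -0.  ]
[-1.6   1.15 -0.01]
[-1.98  1.47 -0.01]
```

carry_out(delta_pos=[[0, -0.15, 0], [-0.4, 0.1, 0], [-0.8, 0.4, 0], [-1.2, 0.7, 0], [-1.6, 1.0, 0], [-1.6, 1.0, 0], [-1.6, 1.0, 0]], rotation=[[0, 0, 0], [0, 0, 0], [0, 0, 0], [0, 0, 0], [0, 0, 0], [0, 0, 0], [0, 0, 0]])

```text
t: 6.65
ee_pos: [523.5, -80.2, 320.5]
orientation: [-1.558, 0.2, 0.197]
ft_force: [-3.4, -0.3, 9.1]
width: 9.0
```

carry_out(delta_pos=[[0, 0, 0], [0, 0, 0], [0, 0, 0]], rotation=[[0, 0, 0], [0, 0, 0], [0, 0, 0]], hand=180)

```text
t: 6.9
ee_pos: [523.6, -80.3, 319.5]
orientation: [-1.558, 0.201, 0.197]
ft_force: [0.1, -0.2, -0.0]
width: 24.5
```

Run:
```python
from wv import *
wv('w6',(584,-80,0),1.73)
```

```text
t 6.90 P [523.6 -80.3 319.5] F [ 0.1 -0.2 -0. ] w 24.5 q [-0.15  0.31  1.59 -0.04  1.49 -0.14]
```

View pics/w6.png

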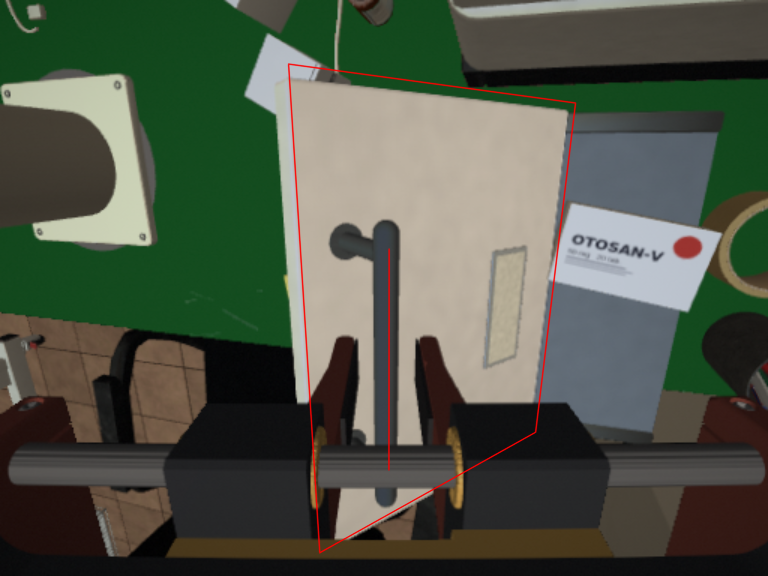

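Run:
```python
from ik import *
cx,cy=415,270
for az in(-7.3,82.7):
  for fl in(1,-1):
    for be in (115,125,130):
      q,b=Rt(be,az,'side',fl); g=np.array([cx,cy,66]); 
      out=[]
      for back in(0,90):
        best=min((ik(g-19*b+back*b,q,s) for s in([.6,.2,2.2,0,.5,1.5],[.6,.2,2.2,0,.5,-1.5])),key=lambda v:v[1]); out.append((best[0].round(2).tolist(),round(best[1],3)))
      print('pick',az,fl,be,out)
for fl in(1,-1):
    for be in (115,125,130,135):
      q,b=Rt(be,0,'side',fl); g=np.array([584-18,-66,12+66.]); out=[]
      for back in(0,150):
        best=min((ik(g-19*b+back*b,q,s) for s in([-.1,.4,1.8,0,.5,1.5],[-.1,.4,1.8,0,.5,-1.5])),key=lambda v:v[1]); out.append((best[0].round(2).tolist(),round(best[1],3)))
      print('place',fl,be,out)
```

```text
pick -7.3 1 115 [([0.73, 0.43, 2.3, -1.24, 0.34, 0.45], np.float64(0.0)), ([0.8, 0.25, 2.27, -0.81, 0.49, 0.06], np.float64(0.0))]
pick -7.3 1 125 [([0.8, 0.45, 2.29, -1.31, 0.47, 0.59], np.float64(0.093)), ([0.92, 0.28, 2.36, -1.29, 0.55, 0.63], np.float64(0.0))]
pick -7.3 1 130 [([0.83, 0.47, 2.28, -1.31, 0.54, 0.63], np.float64(0.138)), ([0.98, 0.3, 2.36, -1.31, 0.62, 0.71], np.float64(0.042))]
pick -7.3 -1 115 [([0.75, 0.44, 2.3, -1.31, 0.38, -2.54], np.float64(0.052)), ([0.85, 0.25, 2.36, -1.29, 0.44, -2.54], np.float64(0.13))]
pick -7.3 -1 125 [([0.8, 0.46, 2.29, -1.31, 0.48, -2.54], np.float64(0.09)), ([0.92, 0.28, 2.36, -1.29, 0.55, -2.51], np.float64(0.0))]
pick -7.3 -1 130 [([0.83, 0.47, 2.28, -1.31, 0.54, -2.51], np.float64(0.138)), ([0.98, 0.3, 2.36, -1.31, 0.62, -2.43], np.float64(0.042))]
pick 82.7 1 115 [([0.34, 0.45, 2.28, 1.15, 0.44, 2.54], np.float64(0.02)), ([0.21, 0.28, 2.3, 1.05, 0.57, 2.54], np.float64(0.109))]
pick 82.7 1 125 [([0.26, 0.48, 2.32, 1.43, 0.57, 2.2], np.float64(0.0)), ([0.14, 0.31, 2.3, 1.09, 0.67, 2.47], np.float64(0.0))]
pick 82.7 1 130 [([0.22,
[... 839 characters left out ...]
0.26, 0.12, 2.43, 2.07, 0.19, 2.44], np.float64(0.0))]
place 1 135 [([-0.2, 0.5, 2.4, 2.86, 0.55, 1.67], np.float64(0.0)), ([-0.28, 0.14, 2.51, 2.51, 0.34, 1.98], np.float64(0.0))]
place -1 115 [([-0.17, 0.45, 2.19, 0.79, 0.11, 0.62], np.float64(0.006)), ([-0.2, 0.15, 2.19, 0.22, 0.39, 1.19], np.float64(0.0))]
place -1 125 [([-0.19, 0.46, 2.3, 2.68, 0.24, -1.28], np.float64(0.0)), ([-0.23, 0.11, 2.35, 1.04, 0.15, 0.34], np.float64(0.0))]
place -1 130 [([-0.2, 0.47, 2.35, 2.81, 0.39, -1.41], np.float64(0.0)), ([-0.26, 0.12, 2.43, 2.07, 0.19, -0.7], np.float64(0.0))]
place -1 135 [([-0.2, 0.5, 2.4, 2.86, 0.55, -1.48], np.float64(0.0)), ([-0.28, 0.14, 2.51, 2.51, 0.34, -1.16], np.float64(0.0))]
```

Run:
```python
from h import *
im=cv2.imread('pics/s5_raw.png');cv2.imwrite('pics/s5b.png',cv2.resize(im[0:230,130:380],None,fx=2.6,fy=2.6,interpolation=cv2.INTER_CUBIC))
```

```text
(no output)
```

View pics/s5b.png

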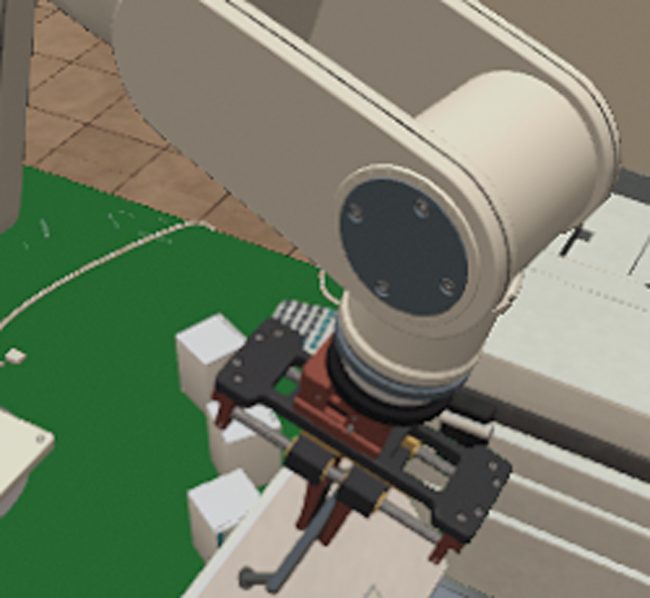

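Run:
```python
from wv import *
s=cam('scene');d=cam('side')
def c1():
    v=np.load('pics/w1.npy') if 0 else None
import pickle
o=pickle.load(open('w1.pkl','rb'));w=cam('wrist',o)
U=lambda *p:[((x+.5)/1.5-.5,(y+.5)/1.5-.5) for x,y in p]
print('w1 base edge z0..20',atz(w,U((420,160),(418,5)),0).round(),atz(w,U((485,160),(483,5)),0).round(),atz(w,U((485,160),(483,5)),60).round())
print('w1 locker/bottle top',atz(w,U((366,10)),102).round(), 'base', atz(w,U((312,60)),0).round())
pts=[[513,138,z] for z in(0,60,200,300,368)]
print('side',proj(d,pts).round(1).tolist());print('scene',proj(s,pts).round(1).tolist())
v=np.load('pics/w6.npy');w=cam('wrist',dict(ee_pos=v[:3],orientation=v[3:]))
print('w6',proj(w,pts).round(1).tolist(), atz(w,U((470,85)),0).round())
crop('pics/side0.png','pics/p1.png',250,90,370,240,4)
```

```text
w1 base edge z0..20 [[538.  73.   0.]
 [531. 198.   0.]] [[620.  75.   0.]
 [604. 211.   0.]] [[563.  74.  60.]
 [549. 186.  60.]]
w1 locker/bottle top [[427. 150. 102.]] base [[435. 145.   0.]]
side [[280.1, 217.9], [281.7, 204.0], [285.9, 166.6], [289.4, 134.6], [292.0, 109.8]]
scene [[234.3, 230.4], [233.8, 218.9], [232.5, 186.9], [231.3, 158.7], [230.4, 135.9]]
w6 [[303.7, 12.8], [299.3, -1.7], [280.5, -61.8], [246.1, -169.7], [180.6, -364.0]] [[530.  77.   0.]]
```

View pics/p1.png

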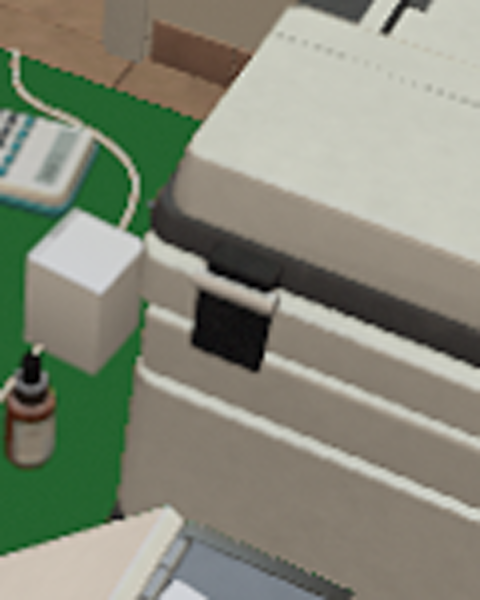

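Run:
```python
from wv import *
d=cam('side');s=cam('scene')
for uv in((280,219),(285,182),(286,150),(288,142)):
    o,D=ray(d,[uv]);
    for y in (75,285): 
        t=(y-o[1])/D[0,1]; print(uv,y,(o+t*D[0]).round())
for uv in((205,125),(222,180),(232,240),(240,320)):
    print(uv,atz(s,[uv],368).round(),atz(s,[uv],250).round())
# bottle via triangulation: top centre & base
def tri(obs):
    def r(X): return np.concatenate([(proj(c,X)[0]-u) for c,u in obs])
    f=least_squares(r,[430,150,50]); return f.x.round(1),f.fun.round(1)
import pickle
o=pickle.load(open('w1.pkl','rb'));w=cam('wrist',o)
print('bottletop',tri([(d,(257.6,178.3)),(s,(266.7,214.7)),(w,(366/1.5,11/1.5))]))
```

```text
(280, 219) 75 [538.  75.  87.]
(280, 219) 285 [ 456.  285. -219.]
(285, 182) 75 [540.  75. 224.]
(285, 182) 285 [458. 285. -33.]
(286, 150) 75 [534.  75. 318.]
(286, 150) 285 [451. 285.  96.]
(288, 142) 75 [536.  75. 342.]
(288, 142) 285 [454. 285. 128.]
(205, 125) [[559. 105. 368.]] [[562.  -6. 250.]]
(222, 180) [[536. 237. 368.]] [[535. 153. 250.]]
(232, 240) [[529. 355. 368.]] [[527. 294. 250.]]
(240, 320) [[529. 481. 368.]] [[526. 445. 250.]]
bottletop (array([432.2, 153. ,  92.5]), array([-0.7,  1.7,  0.7, -0.3,  0.4, -0.5]))
```

```bash
cat > path.py <<'E'
from ik import *
from scipy.spatial.transform import Slerp
def chk(P0,R0,P1,R1,q0,n=8):
    S=Slerp([0,1],Ro.concatenate([R0,R1])); qs=[np.array(q0)]
    for u in np.linspace(0,1,n+1)[1:]:
        x,e=ik(np.array(P0)+(np.array(P1)-P0)*u,S(u),qs[-1]); qs.append(x); print('%.2f'%u,x.round(2),'e %.3f'%e)
    return qs[-1]
E
python3 - <<'E'
from path import *
P,R,o=st()
b=-R.as_matrix()[:,1]
A=P+85*b
q2,b2=Rt(132,82.7,'side',-1); g=np.array([415,270,69]); T2=g-19*b2+100*b2
V=np.array([430,80,350]); 
q=chk(P,R,A,R,o['qpos'],3)
half=Slerp([0,1],Ro.concatenate([R,q2]))(.6)
q=chk(A,R,V,half,q,6); q=chk(V,half,T2,q2,q,6); q=chk(T2,q2,g-19*b2,q2,q,4)
print(A,T2); show([(A,R),(V,half),(T2,q2)])
E
```

```text
t 6.95 P [523.5 -80.3 319.6] F [0.4 0.3 0.9] w 25.6 q [-0.15  0.31  1.59 -0.04  1.5  -0.14]
0.33 [-0.15  0.33  1.5  -0.03  1.57 -0.15] e 0.000
0.67 [-0.15  0.33  1.43 -0.03  1.63 -0.15] e 0.000
1.00 [-0.15  0.34  1.36 -0.03  1.69 -0.15] e 0.000
0.17 [-0.15  0.29  1.45  0.04  1.64 -0.14] e 0.000
0.33 [-0.15  0.25  1.53  0.12  1.58 -0.13] e 0.000
0.50 [-0.14  0.2   1.61  0.2   1.53 -0.13] e 0.000
0.67 [-0.14  0.16  1.69  0.28  1.47 -0.14] e 0.000
0.83 [-0.13  0.12  1.77  0.36  1.41 -0.16] e 0.000
1.00 [-0.12  0.08  1.86  0.44  1.35 -0.18] e 0.000
0.17 [-0.1   0.09  1.95  0.52  1.24 -0.23] e 0.000
0.33 [-0.08  0.12  2.04  0.6   1.13 -0.29] e 0.000
0.50 [-0.06  0.15  2.12  0.71  1.02 -0.38] e 0.000
0.67 [-0.03  0.2   2.2   0.84  0.92 -0.5 ] e 0.000
0.83 [ 0.    0.26  2.27  1.01  0.84 -0.67] e 0.000
1.00 [ 0.03  0.33  2.33  1.22  0.78 -0.88] e 0.000
0.25 [ 0.08  0.38  2.34  1.3   0.75 -0.94] e 0.000
0.50 [ 0.12  0.42  2.35  1.39  0.72 -1.  ] e 0.000
0.75 [ 0.16  0.46  2.35  1.48  0.7  -1.07] e 0.000
1.00 [ 0.2   0.51  2.35  1.57  0.69 -1.14] e 0.000
[544.86461747 -80.60843435 401.83753227] [408.11315169 216.23973869 129.19473086]
[-0.0, -8.5, 0.0] [0.0, 0.0, 0.0]  dist 85 ang 0.0
[-9.85, -0.54, 16.01] [0.445, 0.016, -0.173]  dist 188 ang 27.3
[-6.45, 21.43, 29.57] [0.741, 0.026, -0.288]  dist 371 ang 45.6
```

carry_out(delta_pos=[[0, -3, 0], [0, -7, 0], [0, -8.5, 0], [-9.9, -0.5, 16], [-9.9, -0.5, 16], [-9.9, -0.5, 16], [-9.9, -0.5, 16], [-9.9, -0.5, 16], [-6.5, 20, 28.5], [-6.5, 20, 28.5], [-6.5, 20, 28.5], [-6.5, 20, 28.5]], rotation=[[0, 0, 0], [0, 0, 0], [0, 0, 0], [0.445, 0.016, -0.173], [0.445, 0.016, -0.173], [0.445, 0.016, -0.173], [0.445, 0.016, -0.173], [0.445, 0.016, -0.173], [0.741, 0.026, -0.288], [0.741, 0.026, -0.288], [0.741, 0.026, -0.288], [0.741, 0.026, -0.288]], hand=0)

```text
t: 7.95
ee_pos: [415.4, 165.8, 206.7]
orientation: [-0.836, 0.055, -0.125]
ft_force: [0.6, 0.7, -0.1]
width: 87.5
```

```bash
cat > cv.py <<'E'
from wv import *
def cvw(name,cp,bp):
    P,R,o=st(); o,im=shot('wrist',name); c=cam('wrist',o); np.save('pics/'+name+'.npy',np.r_[o['ee_pos'],o['orientation']])
    im=cv2.resize(im,None,fx=1.5,fy=1.5)
    draw(im,c,box(cp),E2,1.5,(0,0)); draw(im,c,box(bp,12,102),E2,1.5,(0,0),(255,0,0)); cv2.imwrite(f'pics/{name}.png',im)
E
python3 - <<'E'
from cv import *
cvw('w7',(415,270,-.127),(432,154,0))
q2,b2=Rt(132,82.7,'side',-1); g=np.array([415,270,69]); show([(g+81*b2,q2)])
E
```

```text
t 7.95 P [415.4 165.8 206.7] F [ 0.6  0.7 -0.1] w 87.5 q [-0.13  0.25  2.2   0.95  0.96 -0.68]
[-0.88, 8.51, -1.27] [0.002, -0.008, -0.006]  dist 87 ang 0.6
```

View pics/w7.png

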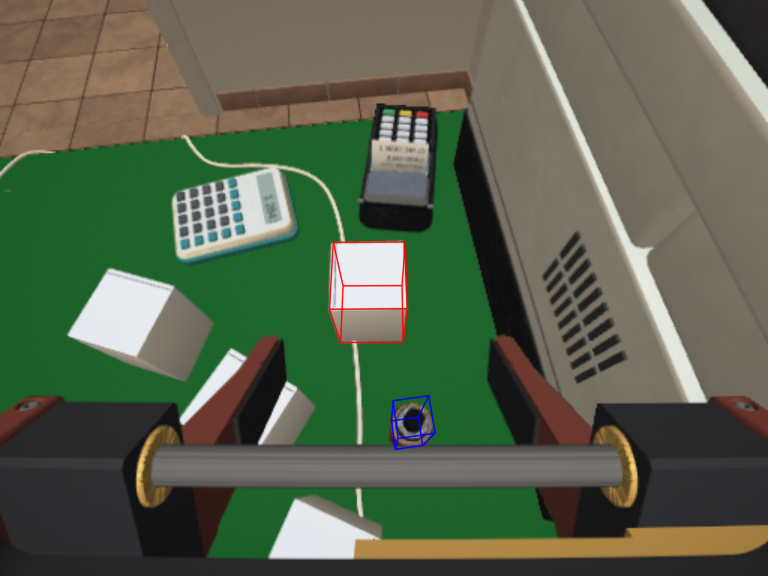

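Run:
```python
from cv import *
az=np.radians(82.7);h=np.array([np.cos(az),np.sin(az),0])
q2,b2=Rt(132,82.7,'side',-1); g=np.array([415,270,69])-5*h; print(g); show([(g+s*b2,q2) for s in (81,50,20,0,-12,-19)])
```

```text
[414.36467696 265.04052779  69.        ]
[-0.88, 8.18, -1.64] [0.002, -0.008, -0.006]  dist 84 ang 0.6
[-0.86, 11.28, -1.64] [0.002, -0.008, -0.006]  dist 114 ang 0.6
[-0.84, 14.28, -1.63] [0.002, -0.008, -0.006]  dist 144 ang 0.6
[-0.83, 16.28, -1.63] [0.002, -0.008, -0.006]  dist 164 ang 0.6
[-0.82, 17.48, -1.62] [0.002, -0.008, -0.006]  dist 176 ang 0.6
[-0.82, 18.18, -1.62] [0.002, -0.008, -0.006]  dist 183 ang 0.6
```

carry_out(delta_pos=[[-0.9, 4.0, -1.6], [-0.9, 8.0, -1.6], [-0.9, 11.3, -1.6], [-0.85, 13.5, -1.6], [-0.8, 15.3, -1.6], [-0.8, 16.8, -1.6], [-0.8, 17.7, -1.6], [-0.8, 18.2, -1.6], [-0.8, 18.2, -1.6]], rotation=[[0, -0.008, -0.006], [0, -0.008, -0.006], [0, -0.008, -0.006], [0, -0.008, -0.006], [0, -0.008, -0.006], [0, -0.008, -0.006], [0, -0.008, -0.006], [0, -0.008, -0.006], [0, -0.008, -0.006]])

```text
t: 8.75
ee_pos: [422.8, 276.5, 61.7]
orientation: [-0.838, 0.044, -0.121]
ft_force: [-0.3, -0.3, 0.5]
width: 87.6
```

Run:
```python
from cv import *
cvw('w8',(415,270,-.127),(432,154,0))
P,R,o=pose();q2,b2=Rt(132,82.7,'side',-1);print((P+19*b2).round(1),(R.inv()*q2).as_rotvec().round(3))
```

```text
t 8.75 P [422.8 276.5  61.7] F [-0.3 -0.3  0.5] w 87.6 q [ 0.15  0.6   2.21  1.48  0.7  -1.09]
[421.3 263.6  76.4] [0.001 0.008 0.006]
```

View pics/w8.png

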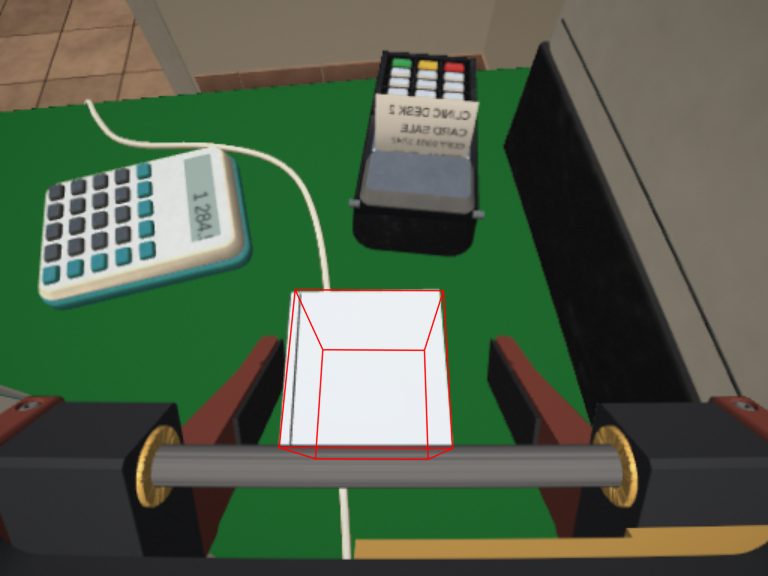

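Run:
```python
from cv import *
az=np.radians(82.7);h=np.array([np.cos(az),np.sin(az),0])
q2,b2=Rt(132,82.7,'side',-1); g=np.array([415,270,68])-5*h; show([(g-19*b2,q2)])
```

```text
[-0.72, 0.66, -0.51] [0.001, 0.008, 0.006]  dist 11 ang 0.6
```

carry_out(delta_pos=[[-0.7, 0.65, -0.5], [-0.7, 0.65, -0.5], [-0.7, 0.65, -0.5]], rotation=[[0, 0.008, 0.006], [0, 0.008, 0.006], [0, 0.008, 0.006]])

```text
t: 9.05
ee_pos: [416.2, 277.2, 54.6]
orientation: [-0.837, 0.053, -0.121]
ft_force: [0.1, -0.5, 0.5]
width: 87.9
```

carry_out(delta_pos=[[0, 0, 0], [0, 0, 0], [0, 0, 0], [0, 0, 0], [0, 0, 0], [0, 0, 0]], rotation=[[0, 0, 0], [0, 0, 0], [0, 0, 0], [0, 0, 0], [0, 0, 0], [0, 0, 0]], hand=255)

```text
t: 9.55
ee_pos: [416.3, 277.6, 54.5]
orientation: [-0.836, 0.053, -0.121]
ft_force: [-0.8, -1.7, 3.7]
width: 60.2
```

Run:
```python
from path import *
P,R,o=st()
q2,b2=Rt(132,82.7,'side',-1); g=P-19*R.as_matrix()[:,1]; print('g',g.round(1),(R.inv()*q2).as_rotvec().round(3))
# tool frame up vector
print('up in tool',R.inv().apply([0,0,1]).round(3))
# path
hh=60
L=P+[0,0,130]
q3,b3=Rt(132,0,'side',-1)
gz=g[2]  # grasp height over desk when carton stands on desk
goff=5
lx,ly=584,-80
gt=np.array([lx-14-goff,ly+15,12+gz])
E_=gt-19*b3
mid=np.array([400,60,190.])
ent=E_+[-150,0,75]; ent2=E_+[0,0,40]
q=chk(P,R,L,R,o['qpos'],3)
half=Slerp([0,1],Ro.concatenate([R,q3]))(.5)
print('mid');q=chk(L,R,mid,half,q,5);print('ent');q=chk(mid,half,ent,q3,q,5);print('ent2');q=chk(ent,q3,ent2,q3,q,4);print('place');q=chk(ent2,q3,E_,q3,q,2)
print(E_,ent)
show([(L,R),(mid,half),(ent,q3)])
```

```text
t 9.55 P [416.3 277.6  54.5] F [-0.8 -1.7  3.7] w 60.2 q [ 0.15  0.62  2.22  1.51  0.7  -1.12]
g [414.7 265.   68.6] [-0.     0.     0.001]
up in tool [ 0.001 -0.743  0.669]
0.33 [ 0.19  0.42  2.33  1.42  0.7  -0.96] e 0.000
0.67 [ 0.19  0.33  2.29  1.28  0.73 -0.77] e 0.000
1.00 [ 0.19  0.25  2.25  1.15  0.77 -0.61] e 0.000
mid
0.20 [ 0.1   0.2   2.32  1.21  0.73 -0.61] e 0.000
0.40 [ 0.01  0.15  2.38  1.25  0.7  -0.62] e 0.000
0.60 [-0.09  0.11  2.43  1.29  0.67 -0.62] e 0.000
0.80 [-0.2   0.08  2.47  1.32  0.65 -0.62] e 0.000
1.00 [-0.3   0.05  2.5   1.34  0.63 -0.61] e 0.000
ent
0.20 [-0.33  0.05  2.53  1.49  0.56 -0.66] e 0.000
0.40 [-0.34  0.07  2.56  1.67  0.49 -0.74] e 0.000
0.60 [-0.34  0.09  2.58  1.91  0.43 -0.87] e 0.000
0.80 [-0.33  0.11  2.58  2.13  0.37 -0.96] e 0.018
1.00 [-0.32  0.14  2.58  2.43  0.33 -1.14] e 0.029
ent2
0.25 [-0.28  0.21  2.54  2.62  0.37 -1.29] e 0.000
0.50 [-0.24  0.27  2.48  2.68  0.37 -1.31] e 0.000
0.75 [-0.22  0.33  2.41  2.71  0.35 -1.33] e 0.000
1.00 [-0.2   0.39  2.34  2.73  0.34 -1.33] e 0.000
place
0.50 [-0.2   0.43  2.36  2.79  0.39 -1.39] e 0.000
1.00 [-0.2   0.48  2.37  2.83  0.45 -1.44] e 0.000
[577.71348152 -65.          66.5164674 ] [427.71348152 -65.         141.5164674 ]
[0.01, -9.66, 8.7] [0.0, 0.0, 0.0]  dist 130 ang 0.0
[1.17, -24.65, -7.13] [-0.0, 0.536, -0.483]  dist 257 ang 41.3
[5.51, -29.11, -19.32] [-0.001, 1.073, -0.965]  dist 354 ang 82.7
```

```bash
cat > pp.py <<'E'
from path import *
P,R,o=st()
g=P-19*R.as_matrix()[:,1]
L=P+[0,0,125]
q3,b3=Rt(132,0,'side',-1)
gt=np.array([584-14-5,-80+15,12+g[2]]);E_=gt-19*b3
S=Slerp([0,1],Ro.concatenate([R,q3]))
W=[(L,R),(np.array([440,150,180.]),S(.35)),(np.array([450,50,150.]),S(.65)),(E_+[-100,0,48],q3),(E_+[0,0,45],q3),(E_,q3)]
if __name__=='__main__':
    q=o['qpos'];p,r=P,R
    for t,rr in W: print('->',t.round()); q=chk(p,r,t,rr,q,3);p,r=t,rr
    show(W)
E
python3 pp.py
```

```text
t 9.55 P [416.3 277.6  54.5] F [-0.8 -1.7  3.7] w 60.2 q [ 0.15  0.62  2.22  1.51  0.7  -1.12]
-> [416. 278. 180.]
0.33 [ 0.19  0.42  2.33  1.42  0.7  -0.96] e 0.000
0.67 [ 0.19  0.33  2.29  1.29  0.72 -0.79] e 0.000
1.00 [ 0.19  0.26  2.25  1.17  0.76 -0.62] e 0.000
-> [440. 150. 180.]
0.33 [ 0.1   0.22  2.31  1.24  0.71 -0.63] e 0.000
0.67 [ 0.02  0.19  2.36  1.31  0.66 -0.63] e 0.000
1.00 [-0.05  0.16  2.4   1.39  0.61 -0.62] e 0.000
-> [450.  50. 150.]
0.33 [-0.11  0.16  2.44  1.52  0.55 -0.69] e 0.000
0.67 [-0.15  0.16  2.48  1.68  0.51 -0.78] e 0.000
1.00 [-0.19  0.17  2.51  1.87  0.47 -0.89] e 0.000
-> [478. -65. 115.]
0.33 [-0.23  0.2   2.53  2.13  0.44 -1.04] e 0.000
0.67 [-0.25  0.23  2.54  2.42  0.42 -1.21] e 0.000
1.00 [-0.26  0.28  2.54  2.7   0.42 -1.37] e 0.000
-> [578. -65. 112.]
0.33 [-0.24  0.31  2.47  2.72  0.39 -1.35] e 0.000
0.67 [-0.21  0.34  2.41  2.72  0.36 -1.34] e 0.000
1.00 [-0.2   0.38  2.34  2.72  0.32 -1.31] e 0.000
-> [578. -65.  67.]
0.33 [-0.2   0.41  2.35  2.76  0.36 -1.36] e 0.000
0.67 [-0.2   0.44  2.36  2.8   0.4  -1.4 ] e 0.000
1.00 [-0.2   0.48  2.37  2.83  0.45 -1.44] e 0.000
[0.01, -9.29, 8.37] [0.0, 0.0, 0.0]  dist 125 ang 0.0
[3.99, -17.59, -0.79] [-0.0, 0.375, -0.338]  dist 181 ang 28.9
[6.25, -21.91, -10.07] [-0.0, 0.697, -0.627]  dist 249 ang 53.7
[10.46, -26.67, -20.66] [-0.001, 1.073, -0.965]  dist 353 ang 82.7
[20.38, -25.59, -19.92] [-0.001, 1.073, -0.965]  dist 383 ang 82.7
[20.38, -22.25, -22.93] [-0.001, 1.073, -0.965]  dist 379 ang 82.7
```

carry_out(delta_pos=[[0, -1.0, 0.9], [0, -3, 2.7], [0, -5, 4.5], [0, -7, 6.3], [0, -9.3, 8.4], [2.0, -13.4, 3.8], [4, -17.6, -0.8], [4, -17.6, -0.8], [4, -17.6, -0.8]], rotation=[[0, 0, 0], [0, 0, 0], [0, 0, 0], [0, 0, 0], [0, 0, 0], [0, 0.18, -0.16], [0, 0.375, -0.338], [0, 0.375, -0.338], [0, 0.375, -0.338]])

```text
t: 10.3
ee_pos: [442.8, 143.6, 180.1]
orientation: [-0.81, 0.266, -0.605]
ft_force: [0.8, 0.1, -0.0]
width: 59.8
```

```bash
cat > pp2.py <<'E'
from path import *
P,R,o=st()
gz=68.6
q3,b3=Rt(132,0,'side',-1)
gt=np.array([584-14-5,-80+15,12+gz]);E_=gt-19*b3
M=[(np.array([450,50,150.]),Slerp([0,1],Ro.concatenate([R,q3]))(.46)),(E_+[-100,0,48],q3),(E_+[0,0,45],q3),(E_+[0,0,8],q3),(E_+[0,0,0],q3)]
show(M)
E
python3 pp2.py
python3 - <<'E'
from cv import *
o,im=shot('side','s9');cv2.imwrite('pics/s9.png',cv2.resize(im,None,fx=1.5,fy=1.5))
E
```

```text
t 10.30 P [442.8 143.6 180.1] F [ 0.8  0.1 -0. ] w 59.8 q [-0.11  0.22  2.35  1.39  0.62 -0.67]
[6.17, -2.47, -7.28] [-0.001, 0.319, -0.285]  dist 99 ang 24.5
[15.27, -4.85, -15.29] [-0.001, 0.693, -0.619]  dist 221 ang 53.2
[23.27, -0.6, -11.06] [-0.001, 0.693, -0.619]  dist 258 ang 53.2
[23.26, 2.15, -13.53] [-0.001, 0.693, -0.619]  dist 270 ang 53.2
[23.26, 2.75, -14.07] [-0.001, 0.693, -0.619]  dist 273 ang 53.2
```

View pics/s9.png

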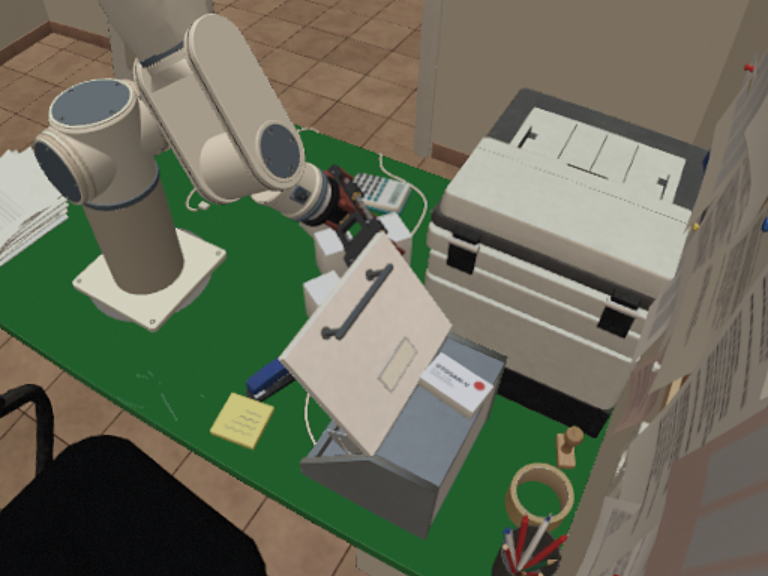

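carry_out(delta_pos=[[2.0, -0.8, -2.4], [4.1, -1.6, -4.8], [6.2, -2.5, -7.3], [8.4, -3.1, -9.3], [10.7, -3.7, -11.3], [13, -4.3, -13.3], [15.3, -4.9, -15.3], [15.3, -4.9, -15.3], [15.3, -4.9, -15.3], [15.3, -4.9, -15.3]], rotation=[[0, 0.106, -0.095], [0, 0.213, -0.19], [0, 0.319, -0.285], [0, 0.412, -0.37], [0, 0.506, -0.452], [0, 0.6, -0.536], [0, 0.693, -0.619], [0, 0.693, -0.619], [0, 0.693, -0.619], [0, 0.693, -0.619]])

```text
t: 11.18
ee_pos: [478.1, -56.8, 113.7]
orientation: [-0.658, 0.649, -1.449]
ft_force: [0.1, 0.5, -0.6]
width: 59.9
```

```bash
python3 pp2.py
python3 - <<'E'
from cv import *
P,R,o=pose(); o,im=shot('scene','c10');cv2.imwrite('pics/c10.png',cv2.resize(im[60:330,150:512],None,fx=2,fy=2))
o,im=shot('wrist','w10');cv2.imwrite('pics/w10.png',im)
E
```

```text
t 11.18 P [478.1 -56.8 113.7] F [ 0.1  0.5 -0.6] w 59.9 q [-0.27  0.4   2.46  2.71  0.47 -1.39]
[-10.75, -4.41, 0.48] [0.0, 0.006, -0.007]  dist 116 ang 0.6
[0.82, -0.1, 0.01] [0.001, 0.014, -0.016]  dist 8 ang 1.2
[1.03, 6.81, 7.25] [0.001, 0.014, -0.016]  dist 100 ang 1.2
[1.04, 9.56, 4.77] [0.001, 0.014, -0.016]  dist 107 ang 1.2
[1.04, 10.15, 4.24] [0.001, 0.014, -0.016]  dist 111 ang 1.2
```

View pics/c10.png

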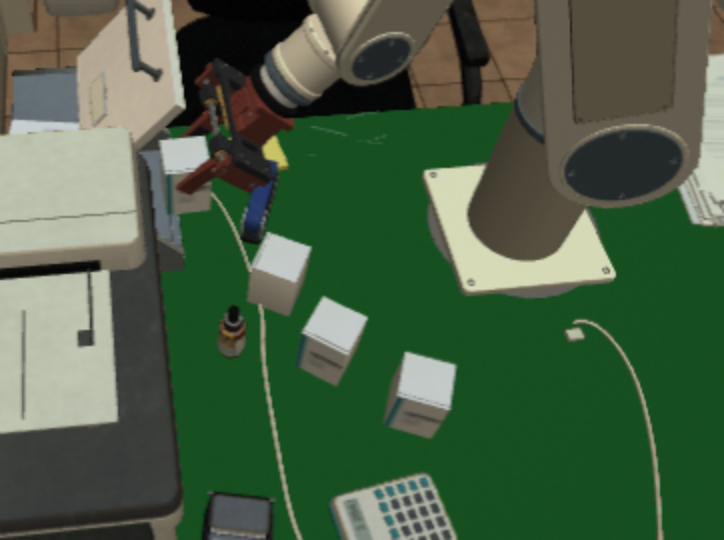

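View pics/w10.png

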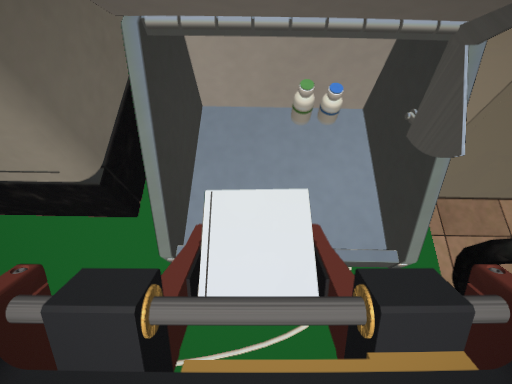

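carry_out(delta_pos=[[0.8, 0.1, 0.2], [0.9, 1.7, 1.8], [0.9, 3.4, 3.6], [1.0, 5.1, 5.4], [1.0, 6.8, 7.2], [1.0, 6.8, 7.2], [1.0, 6.8, 7.2]], rotation=[[0.001, 0.014, -0.016], [0.001, 0.014, -0.016], [0.001, 0.014, -0.016], [0.001, 0.014, -0.016], [0.001, 0.014, -0.016], [0.001, 0.014, -0.016], [0.001, 0.014, -0.016]])

```text
t: 11.87
ee_pos: [578.2, -67.5, 112.0]
orientation: [-0.652, 0.655, -1.476]
ft_force: [-0.8, 0.4, -1.2]
width: 60.1
```

```bash
python3 pp2.py
python3 - <<'E'
from cv import *
P,R,o=pose(); 
o,im=shot('wrist','w11');cv2.imwrite('pics/w11.png',im)
E
```

```text
t 11.87 P [578.2 -67.5 112. ] F [-0.8  0.4 -1.2] w 60.1 q [-0.21  0.46  2.26  2.72  0.34 -1.32]
[-11.66, -11.46, -7.01] [-0.001, -0.002, 0.002]  dist 178 ang 0.2
[-0.18, -6.92, -7.29] [-0.002, -0.004, 0.005]  dist 101 ang 0.4
[-0.24, 0.01, -0.07] [-0.002, -0.004, 0.005]  dist 3 ang 0.4
[-0.25, 2.75, -2.55] [-0.002, -0.004, 0.005]  dist 38 ang 0.4
[-0.25, 3.35, -3.09] [-0.002, -0.004, 0.005]  dist 46 ang 0.4
```

View pics/w11.png

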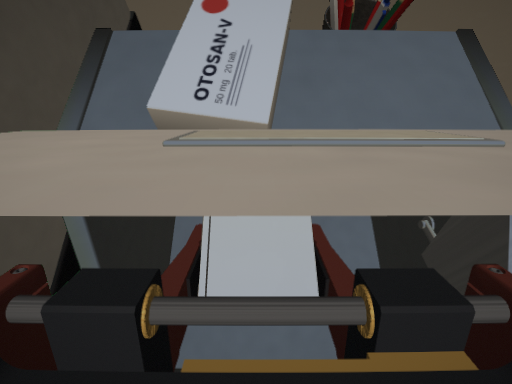

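carry_out(delta_pos=[[-0.2, 0.7, -0.65], [-0.2, 1.4, -1.3], [-0.2, 2.1, -1.95], [-0.2, 2.7, -2.5], [-0.2, 3.0, -2.8], [-0.2, 3.25, -3.0], [-0.2, 3.25, -3.0]], rotation=[[-0.002, -0.004, 0.005], [-0.002, -0.004, 0.005], [-0.002, -0.004, 0.005], [-0.002, -0.004, 0.005], [-0.002, -0.004, 0.005], [-0.002, -0.004, 0.005], [-0.002, -0.004, 0.005]])

```text
t: 12.5
ee_pos: [576.0, -65.1, 66.7]
orientation: [-0.655, 0.658, -1.469]
ft_force: [-0.2, -0.2, -1.0]
width: 59.5
```

```bash
python3 pp2.py
python3 - <<'E'
from cv import *
o,im=shot('wrist','w12');cv2.imwrite('pics/w12.png',im)
E
```

```text
t 12.50 P [576.  -65.1  66.7] F [-0.2 -0.2 -1. ] w 59.5 q [-0.21  0.58  2.27  2.82  0.45 -1.43]
[-11.52, -14.61, -3.84] [0.001, -0.001, -0.0]  dist 190 ang 0.1
[-0.01, -10.12, -4.13] [0.002, -0.002, -0.001]  dist 109 ang 0.2
[-0.02, -3.23, 3.12] [0.002, -0.002, -0.001]  dist 45 ang 0.2
[-0.01, -0.47, 0.65] [0.002, -0.002, -0.001]  dist 8 ang 0.2
[-0.01, 0.13, 0.11] [0.002, -0.002, -0.001]  dist 2 ang 0.2
```

View pics/w12.png

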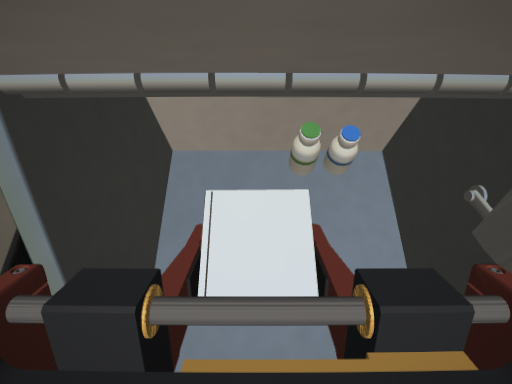

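carry_out(delta_pos=[[0, 0.07, -0.07], [0, 0.15, -0.13], [0, 0.15, -0.13]], rotation=[[0, 0, 0], [0, 0, 0], [0, 0, 0]])

```text
t: 12.8
ee_pos: [576.8, -65.3, 66.3]
orientation: [-0.653, 0.655, -1.471]
ft_force: [-5.4, -0.5, 9.1]
width: 59.7
```

carry_out(delta_pos=[[0, 0, 0], [0, 0, 0], [0, 0, 0], [0, 0, 0], [0, -1, 0], [0, -2.5, -0.5], [0, -4.5, -1.0], [0, -6.5, -1.5], [0, -8.5, -2], [0, -8.5, -2], [0, -8.5, -2]], rotation=[[0, 0, 0], [0, 0, 0], [0, 0, 0], [0, 0, 0], [0, 0, 0], [0, 0, 0], [0, 0, 0], [0, 0, 0], [0, 0, 0], [0, 0, 0], [0, 0, 0]], hand=0)

```text
t: 13.72
ee_pos: [504.8, -65.4, 115.9]
orientation: [-0.654, 0.656, -1.471]
ft_force: [0.5, -0.4, -0.4]
width: 87.8
```

Run:
```python
from cv import *
def cvl(name):
    P,R,o=st(); o,im=shot('wrist',name); c=cam('wrist',o)
    im=cv2.resize(im,None,fx=1.5,fy=1.5)
    X=box((570,-65,0)); X[:,2]+=12
    draw(im,c,X,E2,1.5,(0,0)); 
    fl=W((584,-80,0),[[-90,96,12],[60,96,12],[60,-84,12],[-90,-84,12],[-92,103,34],[-92,-103,34]])
    draw(im,c,fl,[(0,1),(1,2),(2,3),(3,0),(4,5)],1.5,(0,0),(255,0,0)); cv2.imwrite(f'pics/{name}.png',im)
cvl('w13')
```

```text
t 13.72 P [504.8 -65.4 115.9] F [ 0.5 -0.4 -0.4] w 87.8 q [-0.26  0.4   2.41  2.72  0.42 -1.37]
```

View pics/w13.png

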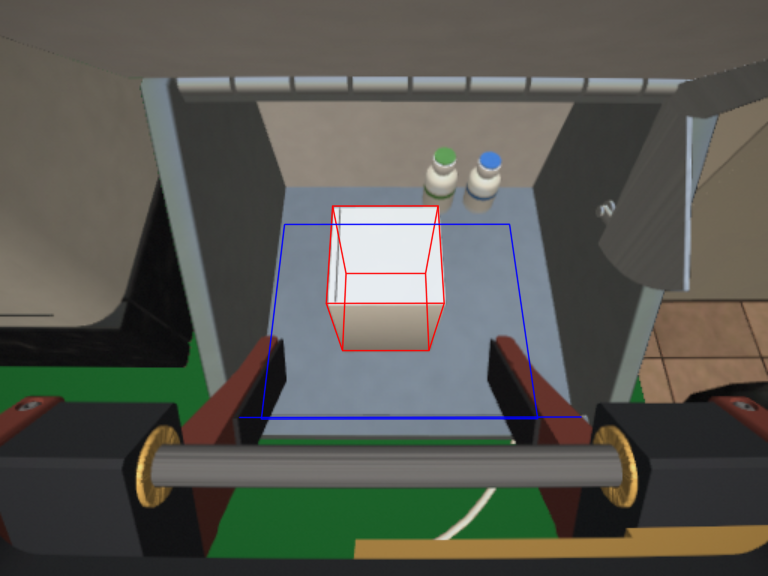

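```bash
cat > pp3.py <<'E'
from path import *
P,R,o=st()
Rb=Rt(75.5,0,'plane',-1)[0]; Pb=np.array([523.6,-80.3,319.5]); A=np.array([545,-80.5,402.])
q3,_=Rt(132,0,'side',-1); q2,_=Rt(132,82.7,'side',-1)
S32=Slerp([0,1],Ro.concatenate([q3,q2])); half=Slerp([0,1],Ro.concatenate([Rb,q2]))(.6)
Wp=[(np.array([455,-20,130.]),S32(.25)),(np.array([435,80,180.]),S32(.7)),(np.array([430,90,330]),half),(A,Rb),(Pb,Rb)]
if __name__=='__main__':
    q=o['qpos'];p,r=P,R
    for t,rr in Wp: print('->',t.round()); q=chk(p,r,t,rr,q,4);p,r=t,rr
    show(Wp)
E
python3 pp3.py
```

```text
t 13.77 P [505.6 -65.5 115.7] F [ 0.8  0.3 -0.8] w 87.7 q [-0.25  0.41  2.41  2.72  0.42 -1.37]
-> [455. -20. 130.]
0.25 [-0.27  0.28  2.5   2.51  0.41 -1.25] e 0.000
0.50 [-0.3   0.26  2.51  2.32  0.43 -1.17] e 0.000
0.75 [-0.33  0.24  2.52  2.15  0.46 -1.09] e 0.000
1.00 [-0.35  0.23  2.53  1.98  0.5  -1.03] e 0.000
-> [435.  80. 180.]
0.25 [-0.35  0.21  2.5   1.71  0.55 -0.89] e 0.000
0.50 [-0.34  0.19  2.46  1.49  0.61 -0.79] e 0.000
0.75 [-0.32  0.18  2.41  1.32  0.69 -0.72] e 0.000
1.00 [-0.28  0.18  2.37  1.18  0.77 -0.68] e 0.000
-> [430  90 330]
0.25 [-0.24  0.13  2.25  0.91  0.87 -0.45] e 0.000
0.50 [-0.2   0.1   2.13  0.71  1.   -0.31] e 0.000
0.75 [-0.15  0.09  2.01  0.56  1.15 -0.23] e 0.000
1.00 [-0.1   0.09  1.89  0.45  1.3  -0.18] e 0.000
-> [545. -80. 402.]
0.25 [-0.12  0.15  1.76  0.32  1.4  -0.14] e 0.000
0.50 [-0.13  0.21  1.63  0.2   1.5  -0.13] e 0.000
0.75 [-0.14  0.27  1.5   0.08  1.6  -0.13] e 0.000
1.00 [-0.15  0.33  1.36 -0.04  1.69 -0.15] e 0.000
-> [524. -80. 320.]
0.25 [-0.15  0.33  1.42 -0.04  1.64 -0.15] e 0.000
0.50 [-0.15  0.33  1.47 -0.04  1.6  -0.15] e 0.000
0.75 [-0.15  0.33  1.51 -0.04  1.55 -0.15] e 0.000
1.00 [-0.15  0.33  1.56 -0.04  1.5  -0.15] e 0.000
[-4.54, -4.45, -2.81] [0.0, -0.27, 0.242]  dist 70 ang 20.7
[-14.55, -9.51, -0.97] [-0.0, -0.752, 0.676]  dist 174 ang 58.0
[-15.56, -20.99, 8.69] [-0.304, -1.231, 0.901]  dist 275 ang 89.1
[1.47, -18.65, 22.08] [-0.769, -1.432, 0.768]  dist 289 ang 103.0
[1.46, -13.95, 14.97] [-0.769, -1.432, 0.768]  dist 205 ang 103.0
```

carry_out(delta_pos=[[-4.5, -4.5, -2.8], [-4.5, -4.5, -2.8], [-4.5, -4.5, -2.8], [-14.5, -9.5, -1], [-14.5, -9.5, -1], [-14.5, -9.5, -1], [-14.5, -9.5, -1], [-14.5, -9.5, -1], [-14.5, -9.5, -1], [-14.5, -9.5, -1]], rotation=[[0, -0.27, 0.242], [0, -0.27, 0.242], [0, -0.27, 0.242], [0, -0.752, 0.676], [0, -0.752, 0.676], [0, -0.752, 0.676], [0, -0.752, 0.676], [0, -0.752, 0.676], [0, -0.752, 0.676], [0, -0.752, 0.676]])

```text
t: 14.6
ee_pos: [437.6, 78.4, 179.7]
orientation: [-0.816, 0.232, -0.524]
ft_force: [0.4, -0.5, -0.3]
width: 87.8
```

```bash
python3 pp3.py | tail -5; python3 -c "
from pl import *
st()"
```

```text
[6.66, -1.28, -8.86] [-0.001, 0.487, -0.436]  dist 112 ang 37.4
[-0.31, -0.02, 0.02] [-0.0, 0.004, -0.002]  dist 3 ang 0.2
[-1.24, -10.77, 10.49] [-0.311, -0.37, 0.353]  dist 151 ang 34.3
[17.54, -21.73, 9.05] [-0.78, -0.439, 0.441]  dist 294 ang 57.2
[15.7, -16.35, 2.7] [-0.78, -0.439, 0.441]  dist 228 ang 57.2
t 14.60 P [437.6  78.4 179.7] F [ 0.4 -0.5 -0.3] w 87.8 q [-0.32  0.25  2.31  1.17  0.79 -0.72]
```

carry_out(delta_pos=[[-1.2, -10.8, 10.5], [-1.2, -10.8, 10.5], [-1.2, -10.8, 10.5], [-1.2, -10.8, 10.5], [-1.2, -10.8, 10.5], [5, -16, 11], [17.5, -21.7, 9.0], [17.5, -21.7, 9.0], [17.5, -21.7, 9.0], [17.5, -21.7, 9.0], [17.5, -21.7, 9.0], [17.5, -21.7, 9.0]], rotation=[[-0.311, -0.37, 0.353], [-0.311, -0.37, 0.353], [-0.311, -0.37, 0.353], [-0.311, -0.37, 0.353], [-0.311, -0.37, 0.353], [-0.5, -0.4, 0.39], [-0.78, -0.439, 0.441], [-0.78, -0.439, 0.441], [-0.78, -0.439, 0.441], [-0.78, -0.439, 0.441], [-0.78, -0.439, 0.441], [-0.78, -0.439, 0.441]], hand=180)

```text
t: 15.6
ee_pos: [542.8, -79.8, 399.4]
orientation: [-1.556, 0.204, 0.196]
ft_force: [-0.9, -0.1, -0.4]
width: 26.0
```

carry_out(delta_pos=[[0, 0, 0], [0, 0, 0]], rotation=[[0, 0, 0], [0, 0, 0]])

```text
t: 15.77
ee_pos: [540.0, -78.4, 399.5]
orientation: [-1.557, 0.205, 0.199]
ft_force: [-0.5, 0.8, 0.4]
width: 25.5
```

Run:
```python
from pp3 import *
show(Wp[3:])
show([(Pb+s*np.array([.25,0,.968]),Rb) for s in(40,20,5,0)])
import wv; wv.wv('w14',(584,-80,0),1.73)
```

```text
t 15.77 P [540.  -78.4 399.5] F [-0.5  0.8  0.4] w 25.5 q [-0.15  0.28  1.45 -0.03  1.67 -0.14]
[0.42, -0.37, -0.21] [-0.004, -0.003, -0.005]  dist 6 ang 0.4
[0.45, 8.15, -0.22] [-0.004, -0.003, -0.005]  dist 82 ang 0.4
[0.44, 4.15, -0.21] [-0.004, -0.003, -0.005]  dist 42 ang 0.4
[0.45, 6.15, -0.22] [-0.004, -0.003, -0.005]  dist 62 ang 0.4
[0.45, 7.65, -0.22] [-0.004, -0.003, -0.005]  dist 77 ang 0.4
[0.45, 8.15, -0.22] [-0.004, -0.003, -0.005]  dist 82 ang 0.4
t 15.77 P [540.  -78.4 399.5] F [-0.5  0.8  0.4] w 25.5 q [-0.15  0.28  1.45 -0.03  1.67 -0.14]
```

View pics/w14.png

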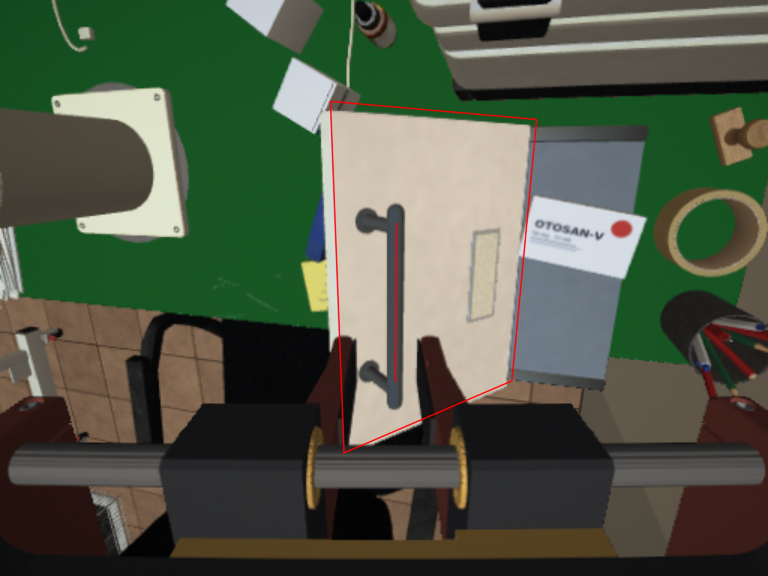

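carry_out(delta_pos=[[0.45, 0.5, -0.2], [0.45, 2.5, -0.2], [0.45, 4.5, -0.2], [0.45, 6.2, -0.2], [0.45, 7.5, -0.2], [0.45, 8.3, -0.2], [0.45, 8.3, -0.2], [0.45, 8.3, -0.2]], rotation=[[0, 0, -0.005], [0, 0, -0.005], [0, 0, -0.005], [0, 0, -0.005], [0, 0, -0.005], [0, 0, -0.005], [0, 0, -0.005], [0, 0, -0.005]])

```text
t: 16.48
ee_pos: [524.3, -81.3, 319.3]
orientation: [-1.56, 0.2, 0.194]
ft_force: [0.7, -0.1, 0.9]
width: 25.9
```

Run:
```python
import wv; wv.wv('w15',(584,-80,0),1.73)
```

```text
t 16.48 P [524.3 -81.3 319.3] F [ 0.7 -0.1  0.9] w 25.9 q [-0.16  0.31  1.59 -0.04  1.49 -0.14]
```

View pics/w15.png

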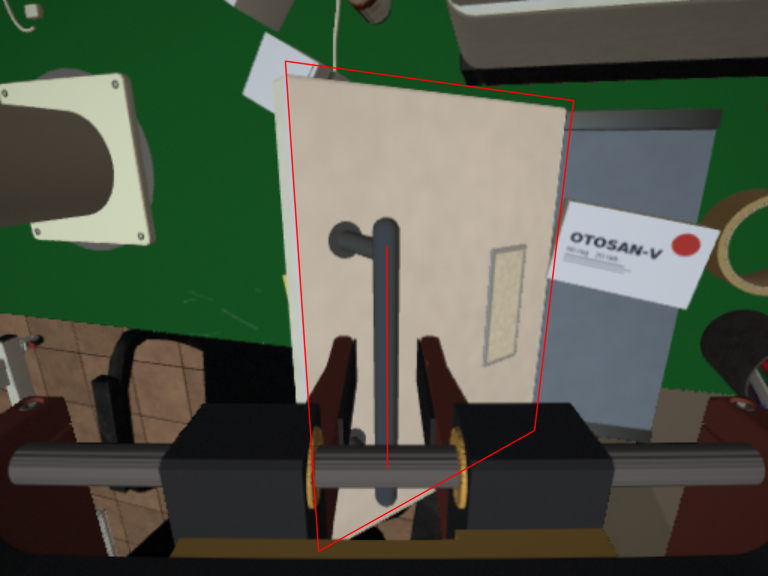

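Bar centred between the jaws (px 386). Close.

carry_out(delta_pos=[[0, 0, 0], [0, 0, 0], [0, 0, 0], [0, 0, 0]], rotation=[[0, 0, 0], [0, 0, 0], [0, 0, 0], [0, 0, 0]], hand=255)

```text
t: 16.87
ee_pos: [524.5, -81.6, 319.7]
orientation: [-1.56, 0.2, 0.193]
ft_force: [-0.3, 0.2, 3.6]
width: 9.2
```

Run:
```python
from arc import *
P,R,o=st()
B=bar(1.73,y=-81); b=-R.as_matrix()[:,1]; s=(B-P)@b; print('bar model',B.round(1),'s',s,'perp',(B-P-s*b).round(1))
be=lambda t:75.5-5*(t-1.73)/.31
ths=[1.77,1.81,1.85,1.9,1.95,2.0,2.04,2.06,2.06]
T=arc([1.73]+ths,be=be,s=s,y=-81); d0=P-T[0][0]
show([(t+d0,q) for t,q in T[1:]])
```

```text
t 16.87 P [524.5 -81.6 319.7] F [-0.3  0.2  3.6] w 9.2 q [-0.16  0.31  1.59 -0.04  1.49 -0.14]
bar model [527.4 -81.  329.6] s 10.266632424580225 perp [ 0.3  0.6 -0.1]
[0.51, -0.4, 0.0] [-0.002, -0.004, 0.014]  dist 6 ang 0.8
[1.03, -0.79, 0.01] [-0.002, -0.004, 0.025]  dist 13 ang 1.5
[1.57, -1.15, 0.01] [-0.002, -0.004, 0.036]  dist 19 ang 2.1
[2.26, -1.57, 0.01] [-0.002, -0.004, 0.05]  dist 28 ang 2.9
[2.98, -1.95, 0.02] [-0.002, -0.004, 0.064]  dist 36 ang 3.7
[3.71, -2.3, 0.02] [-0.002, -0.004, 0.079]  dist 44 ang 4.5
[4.31, -2.55, 0.02] [-0.002, -0.004, 0.09]  dist 50 ang 5.2
[4.61, -2.67, 0.02] [-0.002, -0.004, 0.095]  dist 53 ang 5.5
[4.61, -2.67, 0.02] [-0.002, -0.004, 0.095]  dist 53 ang 5.5
```

carry_out(delta_pos=[[0.5, -0.4, 0], [1.0, -0.8, 0], [1.55, -1.15, 0], [2.25, -1.6, 0], [3.0, -2.0, 0], [3.7, -2.35, 0], [4.3, -2.6, 0], [4.6, -2.7, 0], [4.6, -2.7, 0]], rotation=[[0, 0, 0.014], [0, 0, 0.025], [0, 0, 0.036], [0, 0, 0.05], [0, 0, 0.064], [0, 0, 0.079], [0, 0, 0.09], [0, 0, 0.095], [0, 0, 0.095]])

```text
t: 17.62
ee_pos: [577.4, -81.8, 334.8]
orientation: [-1.552, 0.274, 0.268]
ft_force: [-2.4, -0.1, 6.7]
width: 8.8
```

Run:
```python
import wv; wv.wv('w16',(584,-80,0),2.06)
from arc import *
P,R,o=pose(); b=-R.as_matrix()[:,1]; B=P+10.3*b; v=B-[596,0,180]; print('r',np.hypot(v[0],v[2]),'th',np.arctan2(v[2],-v[0])+np.arctan2(91,137))
```

```text
t 17.62 P [577.4 -81.8 334.8] F [-2.4 -0.1  6.7] w 8.8 q [-0.14  0.44  1.39 -0.04  1.66 -0.13]
r 165.18807185703545 th 2.064272254115526
```

View pics/w16.png

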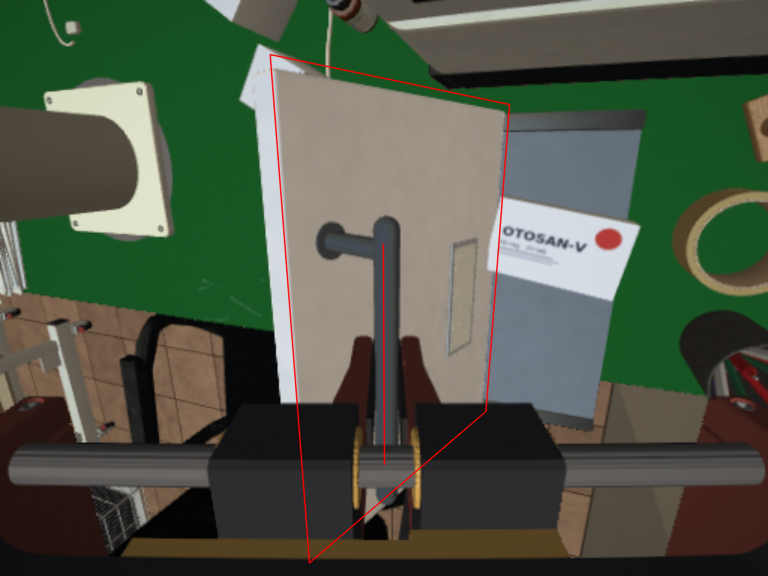

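```bash
cat > low.py <<'E'
from arc import *
import sys
a1,n=float(sys.argv[1]),int(sys.argv[2]); s=float(sys.argv[3]) if len(sys.argv)>3 else 10.3
P,R,o=st(); bm=-R.as_matrix()[:,1]; B=P+s*bm; v=B-[596,0,180]; th=np.arctan2(v[2],-v[0])+np.arctan2(91,137)
be0=np.degrees(np.arctan2(bm[2],bm[0])); print('th',th.round(3),'r',np.hypot(v[0],v[2]).round(1),'beta',be0.round(1))
be=lambda t: be0+(106-be0)*(th-t)/th
T=arc([th]+list(np.linspace(th,a1,n+1)[1:]),be=be,s=s,y=P[1]); 
x=[(t,q) for t,q in T]
d0=P-x[0][0]; print('off',d0.round(1))
f=np.linspace(1,0,n+1)
dp,rv=rows([(t+d0*k,R*(x[0][1].inv()*q)) for (t,q),k in list(zip(x,f))[1:]])
print(dp);print(np.round(rv,3).tolist())
E
python3 low.py 1.33 10
```

```text
t 17.67 P [577.2 -81.8 334.8] F [-1.4  0.1  6.1] w 9.1 q [-0.14  0.43  1.39 -0.04  1.66 -0.13]
th 2.064 r 165.2 beta 70.2
off [0.4 0.  0.7]
[[-1.05, 0.56, -0.01], [-2.06, 1.2, -0.01], [-3.02, 1.92, -0.02], [-3.92, 2.7, -0.02], [-4.77, 3.55, -0.03], [-5.55, 4.46, -0.03], [-6.26, 5.42, -0.04], [-6.9, 6.44, -0.04], [-7.47, 7.5, -0.04], [-7.95, 8.6, -0.05]]
[[0.0, -0.0, -0.022], [-0.0, 0.0, -0.044], [0.0, -0.0, -0.067], [-0.0, 0.0, -0.089], [0.0, 0.0, -0.111], [0.0, -0.0, -0.133], [-0.0, 0.0, -0.156], [0.0, -0.0, -0.178], [-0.0, 0.0, -0.2], [0.0, -0.0, -0.222]]
```

carry_out(delta_pos=[[-1.05, 0.56, 0], [-2.06, 1.2, 0], [-3.02, 1.92, 0], [-3.92, 2.7, 0], [-4.77, 3.55, 0], [-5.55, 4.46, 0], [-5.55, 4.46, 0]], rotation=[[0, 0, -0.022], [0, 0, -0.044], [0, 0, -0.067], [0, 0, -0.089], [0, 0, -0.111], [0, 0, -0.133], [0, 0, -0.133]])

```text
t: 18.25
ee_pos: [507.4, -81.4, 310.0]
orientation: [-1.563, 0.171, 0.164]
ft_force: [0.1, -1.3, -2.1]
width: 9.1
```

```bash
python3 low.py 1.0 9
```

```text
t 18.25 P [507.4 -81.4 310. ] F [ 0.1 -1.3 -2.1] w 9.1 q [-0.16  0.27  1.66 -0.03  1.42 -0.15]
th 1.604 r 164.6 beta 77.8
off [0.4 0.  0.3]
[[-0.75, 0.8, -0.0], [-1.44, 1.65, -0.01], [-2.08, 2.54, -0.01], [-2.65, 3.47, -0.02], [-3.17, 4.45, -0.02], [-3.61, 5.45, -0.03], [-3.99, 6.49, -0.03], [-4.29, 7.54, -0.03], [-4.53, 8.62, -0.04]]
[[-0.0, 0.0, -0.021], [0.0, -0.0, -0.041], [0.0, 0.0, -0.062], [-0.0, 0.0, -0.082], [-0.0, 0.0, -0.103], [0.0, -0.0, -0.124], [-0.0, 0.0, -0.144], [0.0, 0.0, -0.165], [0.0, 0.0, -0.186]]
```

Past the catch with only about 2 N; the stay is unlocked.

carry_out(delta_pos=[[-0.75, 0.8, 0], [-1.44, 1.65, 0], [-2.08, 2.54, 0], [-2.65, 3.47, 0], [-3.17, 4.45, 0], [-3.61, 5.45, 0], [-3.99, 6.49, 0], [-4.29, 7.54, 0], [-4.53, 8.62, 0], [-4.53, 8.62, 0]], rotation=[[0, 0, -0.021], [0, 0, -0.041], [0, 0, -0.062], [0, 0, -0.082], [0, 0, -0.103], [0, 0, -0.124], [0, 0, -0.144], [0, 0, -0.165], [0, 0, -0.186], [0, 0, -0.186]])

```text
t: 19.08
ee_pos: [445.4, -81.1, 234.9]
orientation: [-1.569, 0.026, 0.019]
ft_force: [-2.2, -0.5, -2.4]
width: 9.2
```

```bash
python3 low.py .4 9
```

```text
t 19.08 P [445.4 -81.1 234.9] F [-2.2 -0.5 -2.4] w 9.2 q [-0.2   0.16  1.97 -0.    1.04 -0.2 ]
th 0.995 r 163.8 beta 88.4
off [0.9 0.  0.2]
[[-0.36, 1.03, -0.0], [-0.64, 2.07, -0.01], [-0.86, 3.14, -0.01], [-1.01, 4.22, -0.01], [-1.08, 5.3, -0.01], [-1.08, 6.39, -0.02], [-1.02, 7.48, -0.02], [-0.88, 8.56, -0.02], [-0.66, 9.62, -0.02]]
[[0.0, 0.0, -0.02], [0.0, 0.0, -0.041], [-0.0, 0.0, -0.061], [0.0, 0.0, -0.082], [0.0, 0.0, -0.102], [0.0, 0.0, -0.123], [0.0, 0.0, -0.143], [0.0, 0.0, -0.164], [0.0, 0.0, -0.184]]
```

carry_out(delta_pos=[[-0.36, 1.03, 0], [-0.64, 2.07, 0], [-0.86, 3.14, 0], [-1.01, 4.22, 0], [-1.08, 5.3, 0], [-1.08, 6.39, 0], [-1.02, 7.48, 0], [-0.88, 8.56, 0], [-0.66, 9.62, 0], [-0.66, 9.62, 0]], rotation=[[0, 0, -0.02], [0, 0, -0.041], [0, 0, -0.061], [0, 0, -0.082], [0, 0, -0.102], [0, 0, -0.123], [0, 0, -0.143], [0, 0, -0.164], [0, 0, -0.184], [0, 0, -0.184]])

```text
t: 19.92
ee_pos: [436.2, -80.8, 138.5]
orientation: [-1.566, -0.117, -0.124]
ft_force: [-4.2, -1.5, -1.7]
width: 9.0
```

```bash
python3 low.py 0 8
```

```text
t 19.92 P [436.2 -80.8 138.5] F [-4.2 -1.5 -1.7] w 9.0 q [-0.24  0.24  2.18  0.07  0.58 -0.29]
th 0.395 r 164.4 beta 98.8
off [0.1 0.  0.5]
[[0.07, 0.82, -0.0], [0.18, 1.63, -0.0], [0.32, 2.44, -0.0], [0.51, 3.23, -0.0], [0.74, 4.02, -0.0], [1.0, 4.8, -0.0], [1.3, 5.56, -0.0], [1.64, 6.31, -0.0]]
[[-0.0, -0.0, -0.016], [-0.0, -0.0, -0.032], [-0.0, -0.0, -0.047], [-0.0, -0.0, -0.063], [0.0, -0.0, -0.079], [0.0, -0.0, -0.095], [-0.0, -0.0, -0.11], [-0.0, 0.0, -0.126]]
```

carry_out(delta_pos=[[0.07, 0.82, 0], [0.18, 1.63, 0], [0.32, 2.44, 0], [0.51, 3.23, 0], [0.74, 4.02, 0], [1.0, 4.8, 0], [1.3, 5.5, 0], [1.5, 6.0, 0], [1.62, 6.3, 0], [1.62, 6.3, 0], [1.62, 6.3, 0]], rotation=[[0, 0, -0.016], [0, 0, -0.032], [0, 0, -0.047], [0, 0, -0.063], [0, 0, -0.079], [0, 0, -0.095], [0, 0, -0.11], [0, 0, -0.12], [0, 0, -0.126], [0, 0, -0.126], [0, 0, -0.126]])

```text
t: 20.83
ee_pos: [460.8, -80.6, 79.0]
orientation: [-1.557, -0.213, -0.22]
ft_force: [-10.0, -7.7, -7.3]
width: 9.1
```

```bash
python3 low.py -.02 2
python3 - <<'E'
import wv; wv.wv('w20',(584,-80,0),0)
from cv import *
o,im=shot('side','s20');cv2.imwrite('pics/s20.png',cv2.resize(im[150:350,150:400],None,fx=3,fy=3))
E
```

```text
t 20.83 P [460.8 -80.6  79. ] F [-10.   -7.7  -7.3] w 9.1 q [-0.24  0.38  2.24  0.26  0.27 -0.48]
th 0.003 r 165.4 beta 105.8
off [-1.   0.  -0.1]
[[0.12, 0.19, 0.0], [0.24, 0.38, 0.0]]
[[0.0, -0.0, -0.014], [0.0, 0.0, -0.027]]
t 20.83 P [460.8 -80.6  79. ] F [-10.   -7.7  -7.3] w 9.1 q [-0.24  0.38  2.24  0.26  0.27 -0.48]
```

View pics/s20.png

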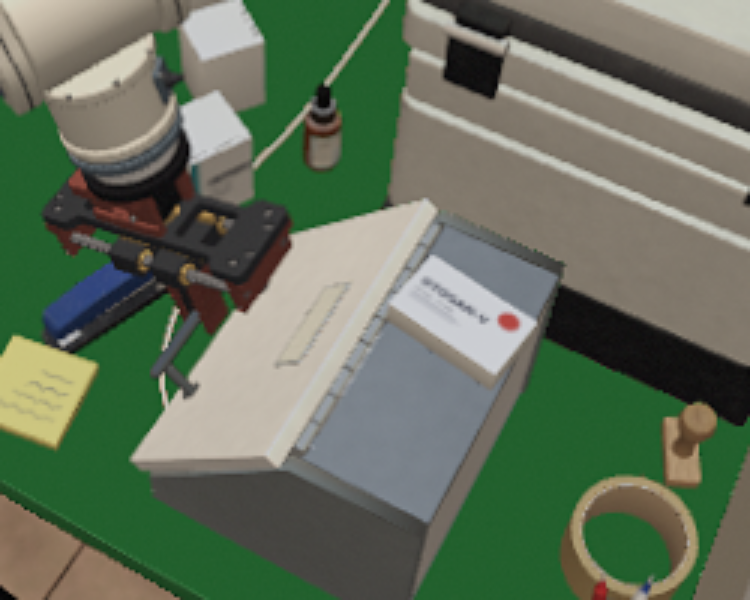

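carry_out(delta_pos=[[0.05, 0.15, 0], [0.05, 0.3, 0], [0.05, 0.4, 0], [0.05, 0.4, 0]], rotation=[[0, 0, 0], [0, 0, 0], [0, 0, 0], [0, 0, 0]])

```text
t: 21.27
ee_pos: [462.9, -80.7, 75.6]
orientation: [-1.557, -0.214, -0.221]
ft_force: [-9.7, -7.7, -6.1]
width: 9.4
```

carry_out(delta_pos=[[-0.1, 0.15, 0], [-0.1, 0.3, 0], [-0.1, 0.3, 0]], rotation=[[0, 0, 0], [0, 0, 0], [0, 0, 0]])

```text
t: 21.52
ee_pos: [463.8, -80.7, 74.0]
orientation: [-1.557, -0.217, -0.223]
ft_force: [-15.3, -4.9, 18.1]
width: 9.2
```

Run:
```python
import wv; c=wv.wv('w21',(584,-80,0),0)
from cv import *
o,im=shot('side','s21');crop('pics/s21_raw.png','pics/s21.png',190,210,350,350,4)
a=cv2.imread('pics/s2.png');b=cv2.imread('pics/s21.png');print(a.shape)
cv2.imwrite('pics/s21.png',cv2.addWeighted(a,.5,b,.5,0))
```

```text
t 21.52 P [463.8 -80.7  74. ] F [-15.3  -4.9  18.1] w 9.2 q [-0.24  0.39  2.23  0.28  0.25 -0.5 ]
(560, 640, 3)
```

View pics/s21.png

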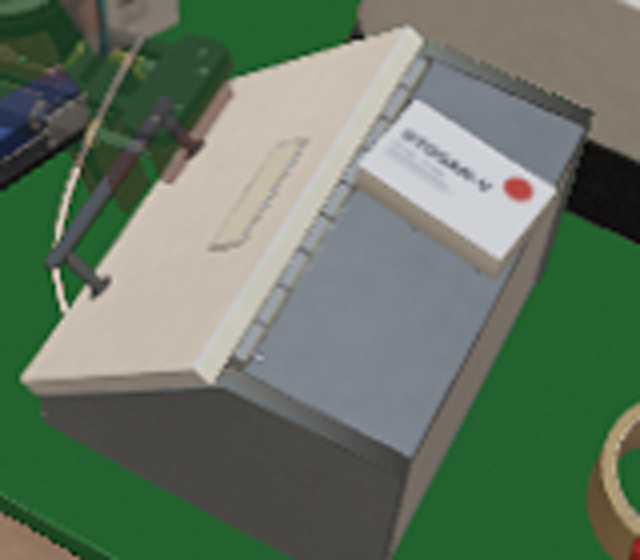

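View pics/w21.png

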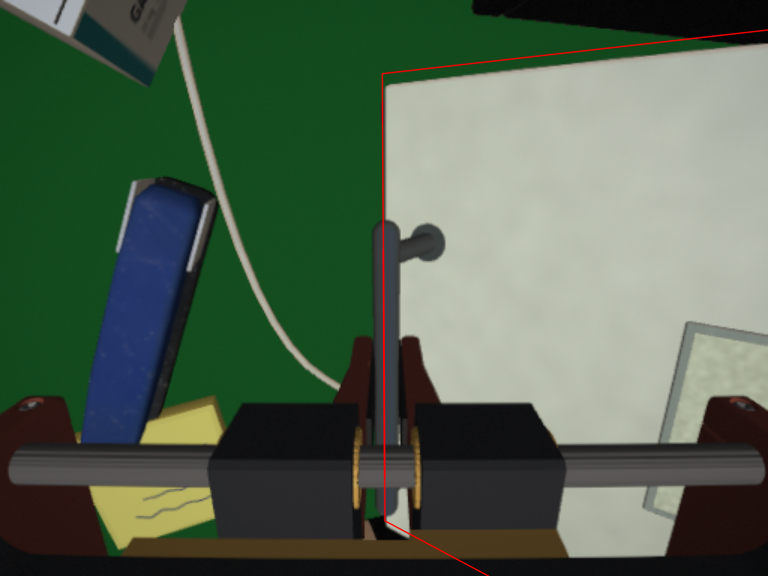

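carry_out(delta_pos=[[0, -0.2, 0], [0, -0.2, 0], [0, -0.2, 0], [0, -0.2, 0], [0, -0.2, 0], [0, -1.2, 0], [0, -2.7, 0], [0, -5, 0], [0, -8, 0], [0, -11, 0], [0, -11, 0], [0, -11, 0]], rotation=[[0, 0, 0], [0, 0, 0], [0, 0, 0], [0, 0, 0], [0, 0, 0], [0, 0, 0], [0, 0, 0], [0, 0, 0], [0, 0, 0], [0, 0, 0], [0, 0, 0], [0, 0, 0]], hand=180)

```text
t: 22.62
ee_pos: [434.4, -81.3, 180.8]
orientation: [-1.559, -0.222, -0.229]
ft_force: [0.1, -0.2, 0.6]
width: 25.8
```

Run:
```python
import wv; c=wv.wv('w22',(584,-80,0),0)
from cv import *
o,im=shot('side','s22');a=cv2.imread('pics/side0.png')
cv2.imwrite('pics/s22.png',cv2.resize(np.vstack([im[100:350,180:350]]),None,fx=2.3,fy=2.3))
dd=cv2.absdiff(a,im)[215:340,245:340].mean();print('locker region diff',dd)
```

```text
t 22.62 P [434.4 -81.3 180.8] F [ 0.1 -0.2  0.6] w 25.8 q [-0.26  0.11  2.23  0.15  0.52 -0.37]
locker region diff 1.5265964912280703
```

View pics/s22.png

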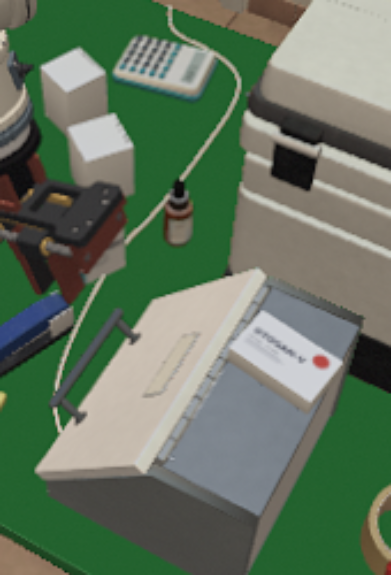

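View pics/w22.png

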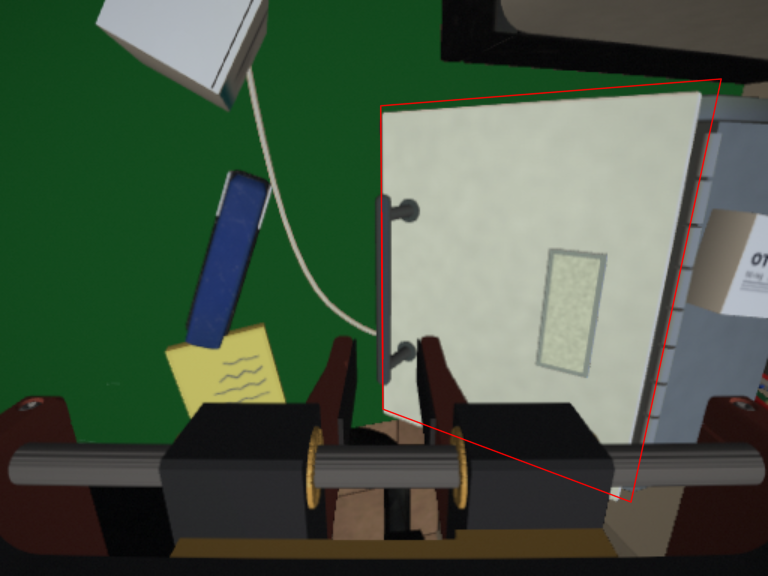

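The door is shut and looks the same as in the first picture. The bottle is upright and the robot is clear of everything (0.6 N). Handing in.

```bash
python3 -c "
from workcell import ctrl
print(ctrl.close_job())"
```

```text
the job is handed in; nothing more can be done
None
```

The carton is in the locker, the door is fully shut and the job is handed in, at about 22.7 s of the 72 s allowed. No verdict was reported.

**What I did:**
- **Opening:** I raised the door by its handle to about 1.85 rad and let it back to about 1.73. The stay held it there with the gripper released and the force at zero.
- **Carton:** I took the carton farthest from the base, at about (415, 270), and stood it upright on the locker floor.
- **Closing:** I gripped the handle again, lifted the door to about 2.06 rad to unlock the stay, and lowered it by the handle all the way to shut.

**Last checks:**
- **Carton position:** just after release, the wrist picture matched the carton outline I expected. Its front face was about 44 mm in front of the floor point, within the 55 mm limit. I could not see it again once the door was shut.
- **Door:** the last side picture matches the first one at the locker, and the door met its stop at about 18 N when pressed down.
- **Bottle and robot:** the bottle stands upright, and the robot is about 100 mm clear of the handle with 0.6 N measured. The highest force I read was about 25 N, though I only read it between moves.

**What disagreed:**
- The scene and side cameras differed by about 6 mm in y for the carton and bottle; the wrist pictures settled it.
- When I thought the door was shut, the handle still moved down about 3 to 5 mm before meeting the stop, so I pressed until it did.

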